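# Rock the reference cassette out of its flush nest and load the photometer

## Robot

A 7-joint arm with a two-finger parallel gripper is mounted at the origin on the work surface. World frame = base frame: x ahead of the robot, y to its left, z up, the work surface at z = 0. Lengths are in m, angles in rad, forces in N, time in s.
With the tool pointing down it reaches from about 0.4 to 0.9 m from the base axis. Payload 5.5 kg.
Tool frame: the origin (TCP) lies midway between the tips of the shut fingers; the grasp point (between the pads) lies 19 mm behind it; z points along the fingers, y is the direction in which the jaws open and shut (so a half turn about z gives the same grasp; the last joint's range is limited). The gripper opens to 85 mm and grips with 20 to 120 N. Pads are 22 mm wide; open, the fingers measure 114 mm over their backs; the gripper's body (76 mm by 85 mm) begins 54 mm behind the grasp point. The pads swing forward as they close: fully open they stand 13 mm farther back than shut.
Start: joints at [0.263, 0.501, -0.427, 1.55, 0.221, 1.138, -0.21], TCP at [0.65, 0, 0.231] pointing down, gripper open.
Joint ranges: [-2.88, 2.88], [-0.31, 2.03], [-1.54, 1.56], [0.2, 2.42], [-1.41, 4.55], [0.19, 2.02], [-2.57, 2.57]. Speed limits (rad/s): [2.57, 2.57, 3.14, 3.14, 3.14, 3.14, 3.14].

## Interface

Orientations are given as a unit quaternion [w, x, y, z].
In Python, from station import manip gives the robot as it stands. The module is installed in compiled form; this text tells all that it offers.
- The arm moves only by the tool arm_command, never from a script. Its argument "steps" is a list of rows, each a list of 3 entries, a list of its own where there are three numbers: the shift along the tool's x, y, z in m, then the turn, a rotation vector about the tool's x, y, z in degrees, then the opening, from 0 (shut) to 1 (fully open). In form: [[[tx, ty, tz], [ax, ay, az], jaw], ...]. A call has 1 to 8 rows; each row shifts and turns the pose as measured when the row begins, along the tool's axes as they then stand; what a row does not reach is not made up. A row lasts 1/12 s, in which the tool goes at most 41.7 mm and 7.16 degrees, less where a joint would pass 70% of its speed; a pose out of reach is approached as far as the arm can. A call with a gripper value outside its range is refused whole. The fingers move at their own pace and stop on an object; the grip force is fixed at half the most. Time passes only in rows, so rows that do not move let the fingers close. It gives the time, the measured TCP pose, the force and the opening at its end, in the units of the state.
- manip.sense(): the state, without advancing time (a new reading comes with each control period).
- manip.snapshot(name): name is "scene" or "side" or "wrist"; returns a dict with "img" (400x640x3 uint8, red, green, blue), "fx", "fy", "cx", "cy" (pixels), "rvec" (rotation vector, rad) and "tvec" (3), from world to camera coordinates, as OpenCV has them; the wrist camera has in their place "hand_eye" (4x4, takes a point from camera to tool coordinates, whose origin is the TCP and whose axes are the flange's). Camera axes: x right, y down, z forward; pixel columns grow to the right and rows downward; lengths in m; the calibration is good to about 2 mm. A picture is of the moment at which its call begins: read the wrist's pose just before it. There is no depth.
- manip.close_job(): hands the job in, once; it reports no verdict.
The state is a dict: "time_s": time; "q": joint angles; "dq": joint speeds; "joint_torque": joint torques, N m; "tool_pos": TCP position; "eef_rot": TCP orientation; "contact_force": force on the tool from outside, world axes, zero at the start; "moment": the same for the moment, N m; "grip_width": finger opening in m.
Only numpy, scipy, OpenCV 4.12 (cv2) and the standard library are available. Lean on these libraries where they do the work, as an engineer would, in place of code of your own. Each camera call takes 0.05 s, during which the arm holds its last target.

## Task

Get the orange reference cassette out of its flush nest by pressing gently on its near end, beside the yellow mark, until it rocks over and its far end sticks up; lift it out and lay it flat on the green-edged mat and let go, so that you can take it again by its two ends. Then lower it gently into the bed of the white reader until it lies flat and fully down between the guides, and let go. Leave the blue cassette and the other things on the table where they are.

Things in the scene. Friction and masses are not known exactly. Their poses are not given: they have to be found in the camera images.
- orange_center (a point): centre of the orange cassette, a rigid block 66 mm long (its x), 44 wide (y), 14 thick (z up), about 0.16 kg (0.11 to 0.22), dark strip of small windows on top. Starts in either pocket of the nest, top flush with the nest's top, its axes along the nest's, its centre about 2.5 mm to +x of the pivot edge below it. It tips on under 1 N of pressing.
- blue_center (a point): centre of the blue cassette, same size and shape, lying in the other pocket; leave it alone
- nest_top (a point): centre of the top face of the nest, a fixed grey block 102 mm (its x) by 175 mm (its y), 37 mm high, with two pockets side by side along y. x points away from the robot's side, towards the pockets' far ends; z up. A yellow mark in the notch before each pocket shows the end to press.
- pocket_a (a point): point on the top face, on the centre line of the pocket at nest y = +48 mm, straight above its pivot edge, axes as the nest's. Pocket 47 mm wide (y), x from -35.5 to +37 mm; 14 mm deep for x > 0, 32 mm for x < 0: the cassette's near half hangs free over the pivot edge (along y at x = 0). Before the near end the rim (x -52 to -35.5) is a notch 12 mm below the top, yellow marked.
- pocket_b (a point): the same point of the other pocket, at nest y = -48 mm. Press a cassette's top within some 10 mm of its near end (x = -30); nearer the pivot it binds by friction. 7 mm down at x = -20 it tips by itself and rests tilted 32 to 36 degrees, near end down, top leaning to -x, and stays. The far end then stands up to 18 mm out, its sides (44 mm apart) free to be pinched along y by fingers tilted alike.
- mat_top (a point): centre of the top face of the change-over mat, a fixed flat pad 130 x 130 mm, 4 mm thick, dark with a green edge, x and y along its edges
- reader_bed (a point): centre of the bed floor of the white reader, a fixed instrument, 30 mm above the table, deck 110 mm wide (its y), x from -80 to +130 mm. x runs along the bed, z up. The cassette lies here with its length along x, either way round. Two aluminium side guides, 50 mm long, inner faces at y = +-24 mm, 11 mm high, then flaring out to 19 mm, leave 2 mm on each side.
- reader_end (a point): point on the bed floor 35 mm to +x of the bed's centre, where the far lips begin: four corner lips 3.5 mm high, 5 thick, at x = +-35 mm and |y| 14 to 22 mm of the bed, leave 2 mm at each end of the cassette. Beyond both ends the deck is open for fingers, on the +x side up to a grey housing, 30 mm higher than the bed, that starts 94 mm from the bed's centre.
- bottle: bystander: closed bottle 44 mm across, 110 mm high, origin under its foot
- jar: bystander: jar 56 mm across, 70 mm high, origin under its foot
- dish: bystander: clear round dish 90 mm across, 15 mm high, origin under its foot
- cup: bystander: grey open cup 70 mm across, 80 mm high, origin under its foot
- notebook: bystander: blue notebook 100 x 140 x 12 mm, origin under its centre
- orange: the orange cassette itself; origin at the centre of its underside, axes as for its centre
Things that resemble listed ones, but are neither listed nor needed, are in the scene too. Of the things that look like the orange, the largest one is meant.

How it is judged:
On the way, in this order (a step that is already met when the one before it is completed fails the run):
1. the orange cassette is rocked up in its nest: tilted by more than 0.45 rad with its centre still within 80 mm of the nest's centre and less than 22 mm above its top face (angle between orange's own z axis and vertical above 0.45 rad and horizontal distance between orange_center and nest_top below 0.08 m and z of orange_center in the frame of nest_top below 0.022 m), for 0.2 s.
2. the orange cassette lies flat on the mat (its centre over the mat, tilt under 0.1 rad), untouched by the fingers (angle between orange's own z axis and vertical below 0.1 rad and z of orange_center in the frame of mat_top below 0.01 m and x of orange_center in the frame of mat_top between -0.065 and 0.065 m and y of orange_center in the frame of mat_top between -0.065 and 0.065 m and contact force between the fingers and orange below 0.05 N), for 0.2 s.
At the end, for the whole second after the job is handed in: the orange cassette lies at rest and released in the reader's bed: centre within 5 mm of the bed's centre in plan and less than 8.5 mm above its floor (7 mm is fully down), flat within 0.05 rad, top side up, length along the bed within 0.12 rad either way round (horizontal distance between orange_center and reader_bed below 0.005 m and z of orange_center in the frame of reader_bed below 0.0085 m and angle between orange's own z axis and vertical below 0.05 rad and angle between the x axis of orange and the x axis of reader_bed, either way round below 0.12 rad and linear speed of orange below 0.02 m/s and contact force between the fingers and orange below 0.05 N); the robot touches nothing.
It fails at once if the orange cassette is pressed into the nest with more than 40 N (contact force between orange and nest above 40 N).
It fails at once if the orange cassette is dropped into the reader: faster than 0.3 m/s within 10 mm above its seat (horizontal distance between orange_center and reader_bed below 0.02 m and z of orange_center in the frame of reader_bed below 0.017 m and linear speed of orange above 0.3 m/s).
It fails at once if the blue cassette is moved by more than 6 mm (distance of blue_center from where it was at the start of the episode above 0.006 m).
It fails at once if another thing on the table is moved by more than 30 mm or tipped (distance of any of bottle, jar, dish, cup, notebook from where it was at the start of the episode above 0.03 m or angle between any of bottle, jar, cup's own z axis and vertical above 0.5 rad).
It also fails if it takes over 61 s, if anything falls off the work surface, if the arm or the gripper's body presses on something with over 40 N, if the wrist force passes 120 N, or if a joint passes its speed limit or range.

## Working session

There is one attempt and no reset: what is moved stays moved. The work goes in short steps, Python scripts to look and compute and a tool call to move; the robot and the scene stay as the last step left them, time stands still between calls to the robot, and variables do not carry over. Pictures are saved under pics/ and viewed, and the job is handed in when it is done.

Besides the shell and the picture viewer there is one more tool, called as name(argument=value, ...), one argument or row to a line, values as JSON. arm_command: Moves the arm, as the interface text tells. Its arguments: {"type":"object","properties":{"steps":{"type":"array","items":{"type":"array"}}},"required":["steps"]}

```bash
mkdir -p pics
cat > h.py <<'E'
import numpy as np, cv2, json
from station import manip
from scipy.spatial.transform import Rotation as R
def rot(q): return R.from_quat([q[1],q[2],q[3],q[0]])
def snap(name,tag):
    s=manip.sense(); d=manip.snapshot(name)
    cv2.imwrite(f'pics/{tag}.png',cv2.cvtColor(d['img'],cv2.COLOR_RGB2BGR))
    K=np.array([[d['fx'],0,d['cx']],[0,d['fy'],d['cy']],[0,0,1.]])
    if 'hand_eye' in d:
        H=np.array(d['hand_eye']); T=np.eye(4);T[:3,:3]=rot(s['eef_rot']).as_matrix();T[:3,3]=s['tool_pos']
        C=T@H; M=np.linalg.inv(C); Rm=M[:3,:3];t=M[:3,3]
    else:
        Rm=cv2.Rodrigues(np.array(d['rvec'],float))[0];t=np.array(d['tvec'],float).ravel()
    np.savez(f'pics/{tag}.npz',K=K,R=Rm,t=t,img=d['img'])
    return s
def cam(tag):
    z=np.load(f'pics/{tag}.npz');return z['K'],z['R'],z['t']
def ray(tag,uv):
    K,Rm,t=cam(tag);d=Rm.T@np.linalg.inv(K)@np.array([uv[0],uv[1],1.]);return -Rm.T@t,d/np.linalg.norm(d)
def onz(tag,uv,z):
    o,d=ray(tag,uv);return o+d*(z-o[2])/d[2]
def tri(obs):
    A=np.zeros((3,3));b=np.zeros(3)
    for tag,uv in obs:
        o,d=ray(tag,uv);P=np.eye(3)-np.outer(d,d);A+=P;b+=P@o
    x=np.linalg.solve(A,b);return x,[np.linalg.norm((np.eye(3)-np.outer(ray(t,u)[1],ray(t,u)[1]))@(x-ray(t,u)[0]))*1e3 for t,u in obs]
def proj(tag,X):
    K,Rm,t=cam(tag);p=K@(Rm@np.array(X,float)+t);return p[:2]/p[2]
def crop(tag,x0,y0,x1,y1,out,f=None):
    im=cv2.imread(f'pics/{tag}.png')[y0:y1,x0:x1]
    f=f or min(800/(x1-x0),600/(y1-y0));f=int(f) if f>=1 else f
    cv2.imwrite(f'pics/{out}.png',cv2.resize(im,None,fx=f,fy=f,interpolation=cv2.INTER_CUBIC));print(out,'scale',f)
E
python3 - <<'E'
from h import *
np.set_printoptions(precision=4,suppress=True)
for n in ('scene','side','wrist'):
    s=snap(n,n+'0')
print(s)
for n in ('scene','side','wrist'):
    print(n,ray(n+'0',(320,200)),cam(n+'0')[0][0,0])
E
```

```text
{'time_s': 0.1, 'q': array([ 0.2632,  0.5018, -0.4268,  1.5513,  0.2208,  1.1383, -0.2103]), 'dq': array([-0.0007, -0.0032,  0.0003, -0.0034, -0.0002,  0.0002, -0.0001]), 'joint_torque': array([ -0.011 , -57.0814,  -5.8387, -28.1749,   0.0104,   0.0056,
        -0.    ]), 'tool_pos': array([ 0.6494, -0.0001,  0.2303]), 'eef_rot': array([-0.0007,  0.7071,  0.7071, -0.0006]), 'contact_force': array([ 0.6318,  0.4051, -0.0224]), 'moment': array([-0.0132, -0.0151,  0.0162]), 'grip_width': 0.08514395032302167}
scene (array([ 1.2312, -0.0341,  0.8724]), array([-0.6404,  0.0208, -0.7678])) 382.6537007770189
side (array([ 0.132 , -0.7223,  1.0081]), array([ 0.3597,  0.5661, -0.7417])) 446.94076207770365
wrist (array([0.6493, 0.0657, 0.3736]), array([-0.0016, -0.2742, -0.9617])) 307.41518152377165
```

View pics/scene0.png

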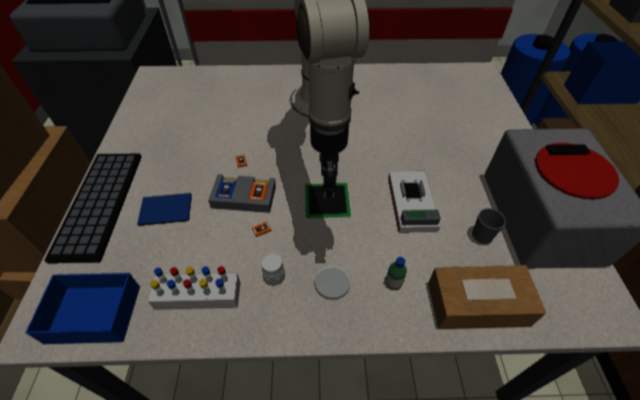

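View pics/side0.png

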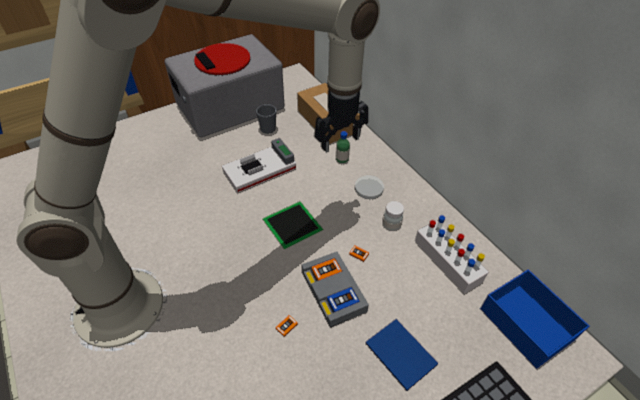

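View pics/wrist0.png

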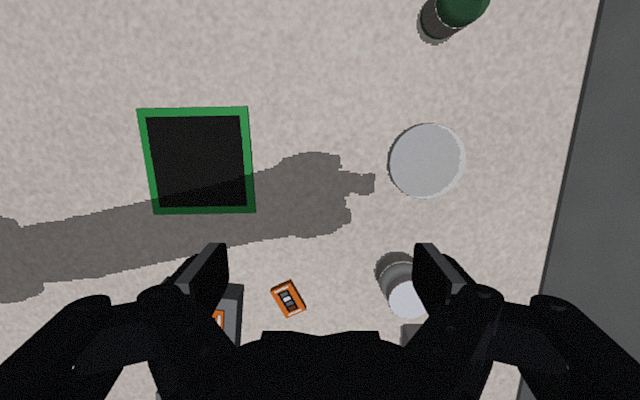

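Run:
```python
from h import *
crop('scene0',195,145,295,245,'c1'); crop('side0',270,230,380,340,'c2'); crop('scene0',370,155,450,240,'c3'); crop('side0',210,130,310,200,'c4');crop('scene0',295,175,360,225,'c5');crop('side0',255,195,330,255,'c6')
```

```text
c1 scale 6
c2 scale 5
c3 scale 7
c4 scale 8
c5 scale 12
c6 scale 10
```

View pics/c1.png

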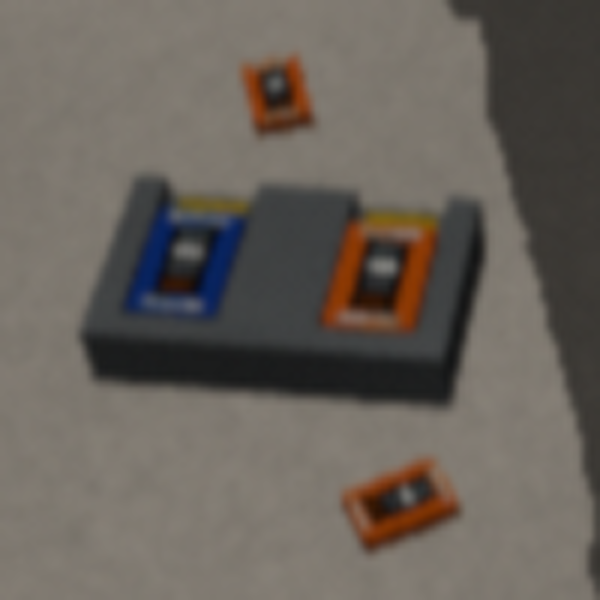

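View pics/c2.png

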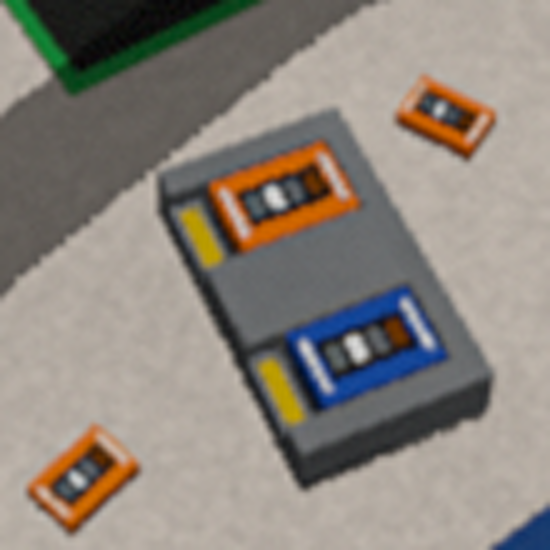

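View pics/c3.png

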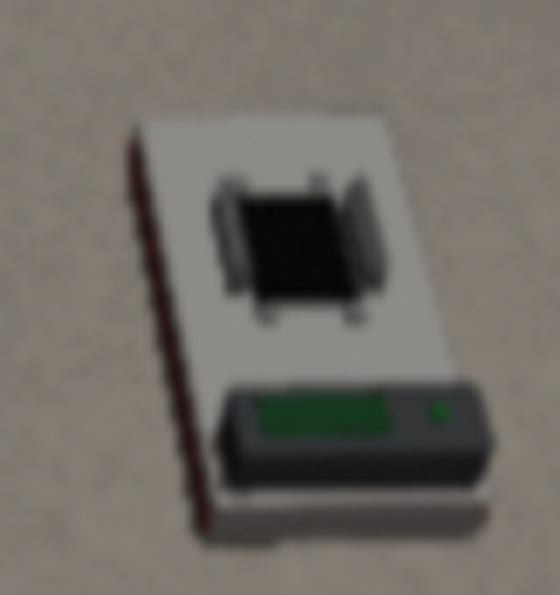

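View pics/c4.png

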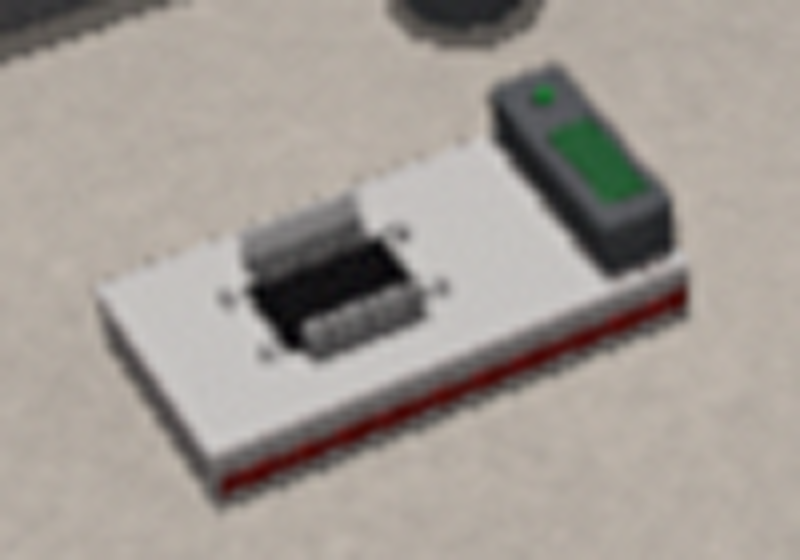

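View pics/c5.png

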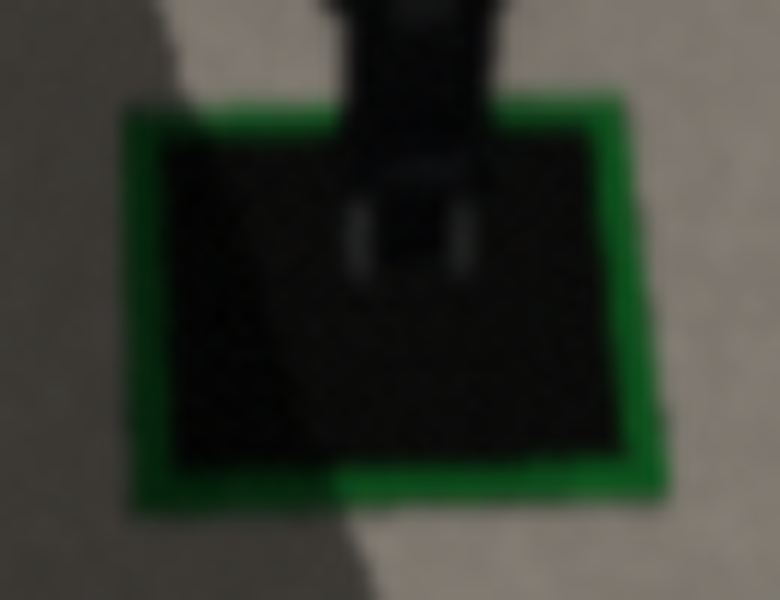

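View pics/c6.png

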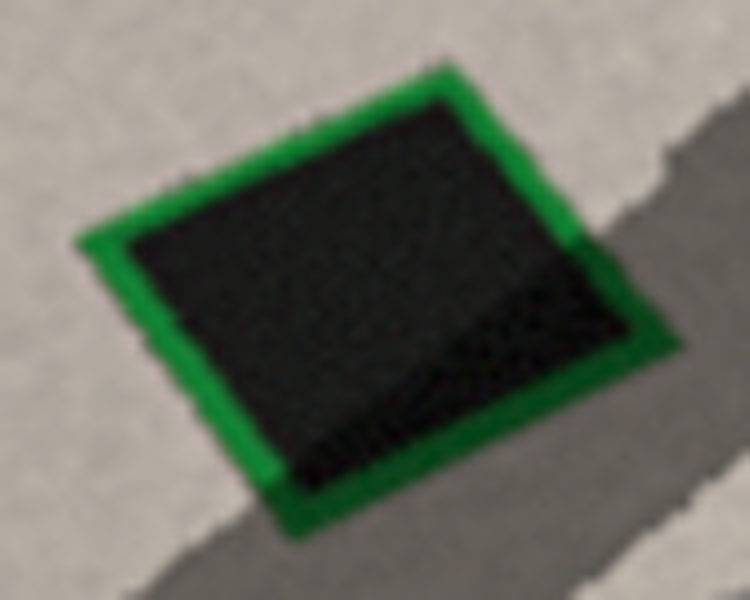

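```bash
cat >> h.py <<'E'
from scipy.optimize import least_squares
def fc(off,f,p): return (off[0]+(p[0]+.5)/f-.5, off[1]+(p[1]+.5)/f-.5)
def fit(model,obs,x0,fixz=None):
    # model: dict name->(x,y,z local); obs: list (tag,name,uv); params x,y,z,yaw
    def T(p,m):
        c,s=np.cos(p[3]),np.sin(p[3]);return np.array([p[0]+c*m[0]-s*m[1],p[1]+s*m[0]+c*m[1],(p[2] if fixz is None else fixz)+m[2]])
    def r(p): return np.concatenate([proj(t,T(p,model[n]))-np.array(uv) for t,n,uv in obs])
    q=least_squares(r,x0,loss='soft_l1',f_scale=1.0);rr=r(q.x).reshape(-1,2)
    print('pose',np.round(q.x,4),'yawdeg',round(np.degrees(q.x[3]),2))
    for (t,n,_),e in zip(obs,rr): print('  ',t,n,np.round(e,2))
    return q.x
E
cat > m1.py <<'E'
from h import *
A=lambda P:fc((195,145),6,P);B=lambda P:fc((270,230),5,P)
S='scene0';D='side0'
print('nest')
nm={'n+':(-.051,.0875,0),'f+':(.051,.0875,0),'f-':(.051,-.0875,0),'n-':(-.051,-.0875,0)}
fit(nm,[(S,'f-',A((85,335))),(S,'f+',A((452,350))),(S,'n+',A((482,203))),(S,'n-',A((138,178))),
 (D,'n+',B((160,175))),(D,'f+',B((335,112))),(D,'f-',B((490,378))),(D,'n-',B((298,455)))],[.65,-.2,.037,0])
print('orange top')
om={'n+':(-.033,.022,0),'f+':(.033,.022,0),'f-':(.033,-.022,0),'n-':(-.033,-.022,0)}
fit(om,[(S,'n-',A((355,222))),(S,'n+',A((435,228))),(S,'f+',A((417,328))),(S,'f-',A((323,325))),
 (D,'n+',B((212,185))),(D,'f+',B((325,143))),(D,'f-',B((360,207))),(D,'n-',B((243,250)))],[.65,-.15,.037,0])
A=lambda P:fc((295,175),12,P);B=lambda P:fc((255,195),10,P)
print('mat')
mm={'n+':(-.065,.065,0),'f+':(.065,.065,0),'f-':(.065,-.065,0),'n-':(-.065,-.065,0)}
fit(mm,[(S,'n-',A((125,105))),(S,'n+',A((620,97))),(S,'f+',A((668,500))),(S,'f-',A((133,515))),
 (D,'n+',B((80,240))),(D,'f+',B((448,65))),(D,'f-',B((680,345))),(D,'n-',B((295,540)))],[.65,0,.004,0])
A=lambda P:fc((370,155),7,P);B=lambda P:fc((210,130),8,P)
print('reader')
rm={'n+':(-.08,.055,0),'f+':(.13,.055,0),'f-':(.13,-.055,0),'n-':(-.08,-.055,0),
'ln+':(-.0375,.018,.0035),'ln-':(-.0375,-.018,.0035),'lf+':(.0375,.018,.0035),'lf-':(.0375,-.018,.0035)}
fit(rm,[(S,'n-',A((140,118))),(S,'n+',A((385,115))),(S,'f+',A((490,500))),(S,'f-',A((205,515))),
 (D,'n+',B((100,290))),(D,'f-',B((688,262))),(D,'n-',B((222,455))),
 (S,'ln-',A((237,185))),(S,'ln+',A((317,182))),(S,'lf+',A((355,315))),(S,'lf-',A((268,315))),
 (D,'ln+',B((228,298))),(D,'ln-',B((268,352))),(D,'lf+',B((400,230))),(D,'lf-',B((440,288)))],[.65,.2,.03,0])
E
python3 m1.py
```

```text
nest
pose [ 0.4832 -0.2375  0.0319 -0.1222] yawdeg -7.0
   scene0 f- [-0.59 -0.24]
   scene0 f+ [-1.18  1.93]
   scene0 n+ [-0.07  0.16]
   scene0 n- [0.02 0.14]
   side0 n+ [-0.89 -0.12]
   side0 f+ [-0.76 -0.54]
   side0 f- [-0.36 -0.23]
   side0 n- [0.3  0.06]
orange top
pose [ 0.4927 -0.191   0.0346 -0.1234] yawdeg -7.07
   scene0 n- [-0.95  0.19]
   scene0 n+ [0.38 0.28]
   scene0 f+ [-0.86  0.65]
   scene0 f- [-0.4  -0.02]
   side0 n+ [-0.85 -0.23]
   side0 f+ [-0.55 -0.38]
   side0 f- [-0.13 -0.29]
   side0 n- [-0.05  0.06]
mat
pose [0.5024 0.0094 0.0009 0.0192] yawdeg 1.1
   scene0 n- [-0.6   0.59]
   scene0 n+ [ 0.31 -0.07]
   scene0 f+ [ 0.42 -0.21]
   scene0 f- [-0.33  0.11]
   side0 n+ [-0.91 -0.28]
   side0 f+ [ 0.33 -0.31]
   side0 f- [0.48 0.18]
   side0 n- [-0.39  0.28]
reader
pose [ 0.4972  0.2582  0.027  -0.0026] yawdeg -0.15
   scene0 n- [-0.65  0.08]
   scene0 n+ [-0.04 -0.02]
   scene0 f+ [0.25 0.36]
   scene0 f- [ 0.82 -1.07]
   side0 n+ [-0.69 -0.39]
   side0 f- [0.6  0.27]
   side0 n- [-1.45  0.52]
   scene0 ln- [-0.06 -0.27]
   scene0 ln+ [ 0.46 -0.03]
   scene0 lf+ [-0.18  0.17]
   scene0 lf- [-0.22  0.38]
   side0 ln+ [ 0.35 -0.01]
   side0 ln- [0.23 0.15]
   side0 lf+ [0.25 0.19]
   side0 lf- [ 0.34 -0.4 ]
```

```bash
cat >> h.py <<'E'
def plan(pos,Rm,n,jaw=None,cur=None):
    s=manip.sense();p0=np.array(s['tool_pos']);R0=rot(s['eef_rot'])
    rv=(R0.inv()*R.from_matrix(Rm)).as_rotvec();dp=(np.array(pos)-p0)/n
    print('turn tot deg',np.round(np.degrees(rv),2),'per row',np.round(np.degrees(rv)/n,2),'world dp/row mm',np.round(dp*1e3,1))
    for i in range(n):
        Ri=R0*R.from_rotvec(rv*i/n);print(i,np.round(Ri.inv().apply(dp)*1e3,1))
def orient(jawyaw,tilt=0):
    # tool y horizontal at jawyaw; tool z down tilted so that it points by 'tilt' along the dir tool y x ... 
    y=np.array([np.cos(jawyaw),np.sin(jawyaw),0]);fwd=np.array([np.sin(jawyaw),-np.cos(jawyaw),0])
    z=np.sin(tilt)*fwd+np.array([0,0,-np.cos(tilt)]);x=np.cross(y,z);return np.column_stack([x,y,z])
def st():
    s=manip.sense();M=rot(s['eef_rot']).as_matrix()
    print('t',round(s['time_s'],2),'p',np.round(s['tool_pos'],4),'F',np.round(s['contact_force'],2),'w',round(s['grip_width'],4),'q',np.round(s['q'],2));print(np.round(M,3))
E
python3 - <<'E'
from h import *
plan((.475,-.188,.16),orient(np.pi/2-.1225),12)
E
```

```text
turn tot deg [-7.000e-02 -6.000e-02 -8.298e+01] per row [-0.01 -0.01 -6.91] world dp/row mm [-14.5 -15.7  -5.9]
0 [-15.7 -14.5   5.9]
1 [-13.8 -16.3   5.9]
2 [-11.7 -17.9   5.9]
3 [ -9.5 -19.1   5.9]
4 [ -7.1 -20.1   5.9]
5 [ -4.6 -20.9   5.9]
6 [ -2.1 -21.3   5.9]
7 [  0.5 -21.4   5.9]
8 [  3.  -21.2   5.9]
9 [  5.6 -20.6   5.9]
10 [  8.  -19.8   5.9]
11 [ 10.3 -18.7   5.9]
```

arm_command(
  steps=[
    [[-0.0157,-0.0145,0.006],[0,0,-6.9],0],
    [[-0.0138,-0.0163,0.006],[0,0,-6.9],0],
    [[-0.0117,-0.0179,0.006],[0,0,-6.9],0],
    [[-0.0095,-0.0191,0.006],[0,0,-6.9],0],
    [[-0.0071,-0.0201,0.006],[0,0,-6.9],0],
    [[-0.0046,-0.0209,0.006],[0,0,-6.9],0],
    [[-0.0021,-0.0213,0.006],[0,0,-6.9],0],
    [[0.0005,-0.0214,0.006],[0,0,-6.9],0],
  ],
)

```text
time_s: 0.82
tool_pos: [0.532, -0.1235, 0.1791]
eef_rot: [-0.001, 0.281, 0.96, 0.002]
contact_force: [0.1, -1.2, 0.0]
grip_width: 0.0001
```

Run:
```python
from h import *
st();plan((.475,-.188,.16),orient(np.pi/2-.1225),6)
```

```text
t 0.82 p [ 0.532  -0.1235  0.1791] F [ 0.11 -1.16  0.  ] w 0.0001 q [ 0.68  0.41 -0.62  1.86  0.28  0.96  0.94]
[[-0.842  0.539 -0.   ]
 [ 0.539  0.842  0.005]
 [ 0.003  0.004 -1.   ]]
turn tot deg [  0.24  -0.11 -25.6 ] per row [ 0.04 -0.02 -4.27] world dp/row mm [ -9.5 -10.8  -3.2]
0 [  2.2 -14.2   3.1]
1 [  3.2 -14.    3.1]
2 [  4.3 -13.7   3.1]
3 [  5.3 -13.3   3.2]
4 [  6.3 -12.9   3.2]
5 [  7.2 -12.4   3.2]
```

arm_command(
  steps=[
    [[0.0022,-0.0142,0.0032],[0,0,-4.3],0],
    [[0.0032,-0.014,0.0032],[0,0,-4.3],0],
    [[0.0043,-0.0137,0.0032],[0,0,-4.3],0],
    [[0.0053,-0.0133,0.0032],[0,0,-4.3],0],
    [[0.0063,-0.0129,0.0032],[0,0,-4.3],0],
    [[0.0072,-0.0124,0.0032],[0,0,-4.2],0],
    [[0,0,0],[0,0,0],0],
  ],
)

```text
time_s: 1.4
tool_pos: [0.4656, -0.1966, 0.1552]
eef_rot: [-0.005, 0.05, 0.999, 0.002]
contact_force: [-0.2, -0.7, 1.0]
grip_width: 0.0001
```

Run:
```python
from h import *
snap('wrist','w1');st()
for X in [(.4927,-.191,.037),(.475,-.188,.037)]: print(proj('w1',X))
```

```text
t 1.45 p [ 0.4668 -0.1954  0.1557] F [0.03 0.03 0.34] w -0.0002 q [ 0.93  0.4  -0.7   1.96  0.32  0.9   1.53]
[[-0.995  0.102 -0.008]
 [ 0.102  0.995  0.005]
 [ 0.008  0.004 -1.   ]]
[329.12443624 221.0157853 ]
[330.67625333 201.85663918]
```

View pics/w1.png

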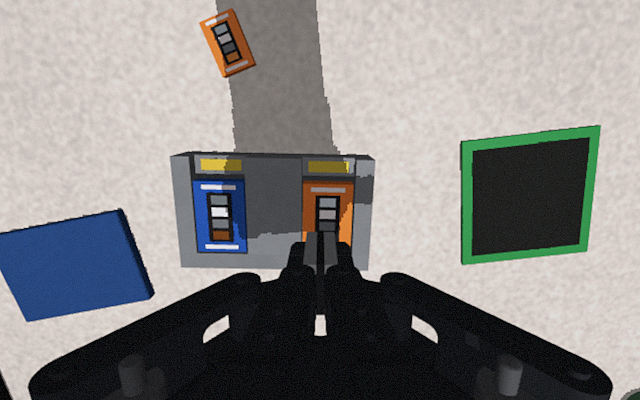

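Run:
```python
from h import *
crop('w1',165,140,385,280,'c7',3.6) if 0 else crop('w1',165,140,385,280,'c7')
crop('w1',285,145,385,245,'c8')
```

```text
c7 scale 3
c8 scale 6
```

View pics/c7.png

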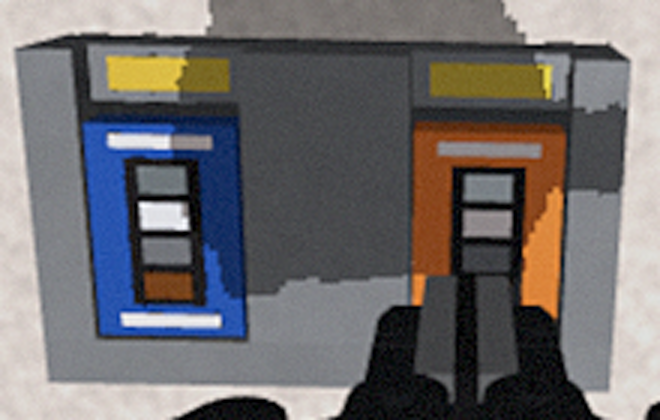

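View pics/c8.png

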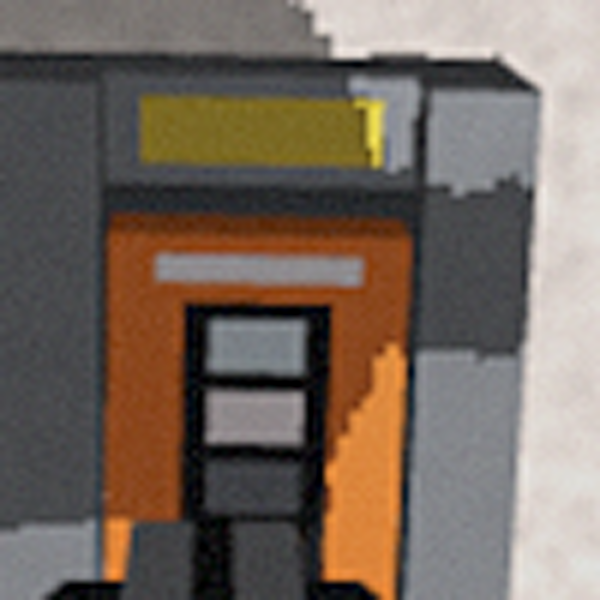

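Run:
```python
from h import *
A=lambda P:fc((165,140),3,P);B=lambda P:fc((285,145),6,P);S='w1'
nm={'n+':(-.051,.0875,0),'f+':(.051,.0875,0),'f-':(.051,-.0875,0),'n-':(-.051,-.0875,0)}
o=[(S,'n-',A((18,48))),(S,'n+',A((628,60))),(S,'f-',A((48,382))),(S,'f+',A((607,390)))]
fit(nm,o,[.48,-.23,.037,-.12]);p=fit(nm,o,[.48,-.23,.037,-.12],.037)
om={'n+':(-.033,.022,0),'n-':(-.033,-.022,0)}
fit(om,[(S,'n-',B((107,236))),(S,'n+',B((412,238)))],[.49,-.19,.037,-.12],.037)
bm={'n+':(-.033,.022,0),'f+':(.033,.022,0),'f-':(.033,-.022,0),'n-':(-.033,-.022,0)}
fit(bm,[(S,'n-',A((85,122))),(S,'n+',A((240,118))),(S,'f-',A((97,338))),(S,'f+',A((245,338)))],[.48,-.28,.037,-.12],.037)
st()
```

```text
pose [ 0.4826 -0.2403  0.0366 -0.1203] yawdeg -6.89
   w1 n- [-1.08  0.8 ]
   w1 n+ [0.5  1.11]
   w1 f- [ 0.   -1.58]
   w1 f+ [ 0.33 -0.87]
pose [ 0.4825 -0.2403  0.037  -0.1198] yawdeg -6.87
   w1 n- [-1.29  0.8 ]
   w1 n+ [0.61 1.03]
   w1 f- [-0.12 -1.42]
   w1 f+ [ 0.46 -0.79]
pose [ 0.4915 -0.1925  0.037  -0.1061] yawdeg -6.08
   w1 n- [ 0.2 -0. ]
   w1 n+ [-0.2  -0.01]
pose [ 0.4795 -0.2877  0.0201 -0.1321] yawdeg -7.57
   w1 n- [0.16 0.11]
   w1 n+ [-0.73  3.06]
   w1 f- [ 1.2  -1.78]
   w1 f+ [-0.33 -0.38]
t 1.45 p [ 0.4668 -0.1954  0.1557] F [0.03 0.03 0.34] w -0.0002 q [ 0.93  0.4  -0.7   1.96  0.32  0.9   1.53]
[[-0.995  0.102 -0.008]
 [ 0.102  0.995  0.005]
 [ 0.008  0.004 -1.   ]]
```

Run:
```python
from h import *
plan((.4548,-.1875,.050),orient(np.pi/2-.121),6)
```

```text
turn tot deg [ 0.23 -0.48  1.08] per row [ 0.04 -0.08  0.18] world dp/row mm [ -2.    1.3 -17.6]
0 [ 2.   1.  17.6]
1 [ 2.   1.  17.6]
2 [ 2.   1.  17.6]
3 [ 2.1  1.1 17.6]
4 [ 2.1  1.1 17.6]
5 [ 2.1  1.1 17.6]
```

arm_command(
  steps=[
    [[0.002,0.001,0.0176],[0,-0.1,0.2],0],
    [[0.002,0.001,0.0176],[0,-0.1,0.2],0],
    [[0.002,0.001,0.0176],[0,-0.1,0.2],0],
    [[0.002,0.001,0.0176],[0,-0.1,0.2],0],
    [[0.002,0.001,0.0176],[0,0,0.2],0],
    [[0.002,0.001,0.014],[0,0,0],0],
    [[0,0,0],[0,0,0],0],
  ],
)

```text
time_s: 2.03
tool_pos: [0.4636, -0.1826, 0.0533]
eef_rot: [0.005, 0.067, 0.998, 0.002]
contact_force: [-1.1, 0.9, 0.4]
grip_width: 0.0002
```

Run:
```python
from h import *
snap('wrist','w2');snap('scene','s2');st();crop('w2',200,80,460,280,'c9')
```

```text
t 2.13 p [ 0.4655 -0.1832  0.0554] F [ 0.39 -0.38 -0.12] w 0.0001 q [ 0.82  0.54 -0.6   2.05  0.47  0.67  1.35]
[[-0.991  0.133  0.014]
 [ 0.133  0.991  0.003]
 [-0.013  0.005 -1.   ]]
c9 scale 3
```

View pics/c9.png

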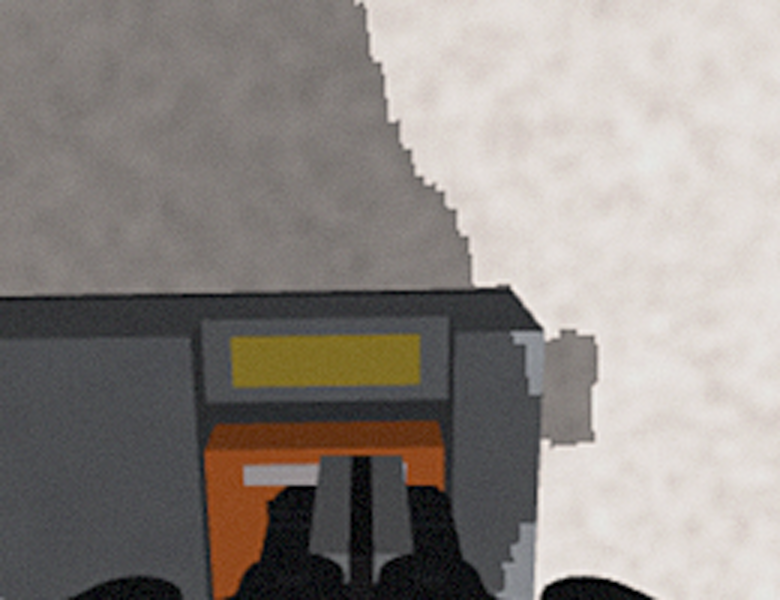

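arm_command(
  steps=[
    [[0.005,-0.003,0.002],[0,0.3,-0.3],0],
    [[0.005,-0.0027,0.002],[0,0.3,-0.3],0],
    [[0,0,0],[0,0,0],0],
  ],
)

```text
time_s: 2.38
tool_pos: [0.4573, -0.1878, 0.0537]
eef_rot: [0.003, 0.061, 0.998, 0.001]
contact_force: [-0.3, -0.2, -0.5]
grip_width: -0.0004
```

Run:
```python
from h import *
st()
```

```text
t 2.38 p [ 0.4573 -0.1878  0.0537] F [-0.32 -0.23 -0.52] w -0.0004 q [ 0.83  0.53 -0.6   2.06  0.47  0.67  1.37]
[[-0.993  0.121  0.007]
 [ 0.121  0.993  0.002]
 [-0.007  0.003 -1.   ]]
```

arm_command(
  steps=[
    [[0.002,0,0.006],[0,0,0],0],
    [[0.001,0,0.004],[0,0,0],0],
    [[0.0005,0,0.003],[0,0,0],0],
    [[0,0,0.002],[0,0,0],0],
    [[0,0,0],[0,0,0],0],
  ],
)

```text
time_s: 2.8
tool_pos: [0.4544, -0.1892, 0.039]
eef_rot: [0.005, 0.062, 0.998, 0.0]
contact_force: [-0.5, -0.2, 0.3]
grip_width: -0.0001
```

Run:
```python
from h import *
st();snap('side','d3');crop('d3',260,200,400,340,'c10')
```

```text
t 2.8 p [ 0.4544 -0.1892  0.039 ] F [-0.52 -0.25  0.35] w -0.0001 q [ 0.82  0.55 -0.58  2.07  0.5   0.64  1.35]
[[-0.992  0.124  0.01 ]
 [ 0.124  0.992  0.   ]
 [-0.01   0.001 -1.   ]]
c10 scale 4
```

View pics/c10.png

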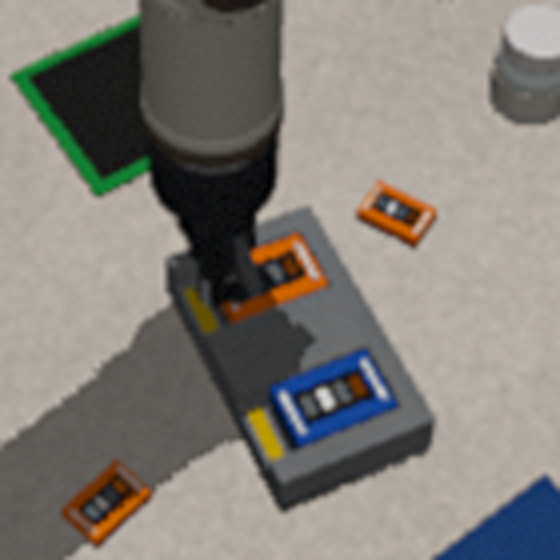

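Tips stand just above the near end of the orange, beside its yellow mark (crop ~(230,295)). Pressing in small steps.

arm_command(
  steps=[
    [[0,0,0.003],[0,0,0],0],
    [[0,0,0.003],[0,0,0],0],
    [[0,0,0.002],[0,0,0],0],
    [[0,0,0],[0,0,0],0],
  ],
)

```text
time_s: 3.18
tool_pos: [0.4548, -0.189, 0.0304]
eef_rot: [0.005, 0.062, 0.998, 0.0]
contact_force: [0.7, 0.1, 0.1]
grip_width: -0.0002
```

arm_command(
  steps=[
    [[0,0,0.0025],[0,0,0],0],
    [[0,0,0.001],[0,0,0],0],
    [[0,0,0],[0,0,0],0],
  ],
)

```text
time_s: 3.43
tool_pos: [0.4549, -0.1889, 0.0264]
eef_rot: [0.005, 0.062, 0.998, 0.001]
contact_force: [-0.8, -0.5, -0.7]
grip_width: -0.0001
```

Run:
```python
from h import *
st();snap('side','d4');crop('d4',260,200,400,340,'c11')
```

```text
t 3.43 p [ 0.4549 -0.1889  0.0264] F [-0.78 -0.55 -0.69] w -0.0001 q [ 0.8   0.58 -0.56  2.08  0.52  0.62  1.33]
[[-0.992  0.124  0.01 ]
 [ 0.124  0.992  0.   ]
 [-0.01   0.002 -1.   ]]
c11 scale 4
```

View pics/c11.png

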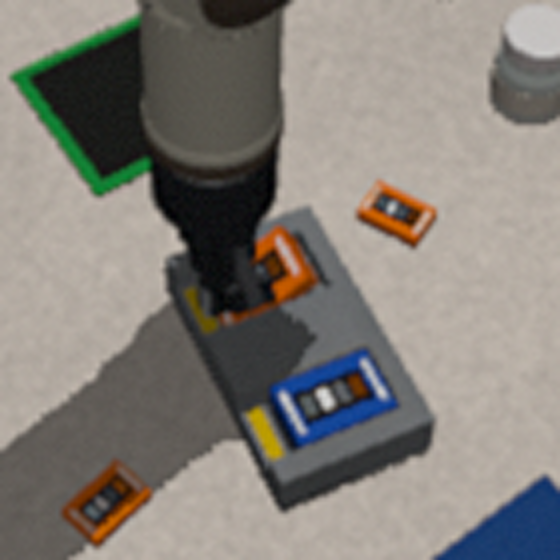

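arm_command(
  steps=[
    [[0,0,0],[0,0,0],0],
    [[0.003,0,-0.012],[0,0,0],0],
    [[0.003,0,-0.025],[0,0,0],0],
    [[0,0,-0.03],[0,0,0],0],
    [[0,0,-0.03],[0,0,0],1],
    [[0,0,-0.02],[0,0,0],1],
    [[0,0,0],[0,0,0],1],
  ],
)

```text
time_s: 4.07
tool_pos: [0.4451, -0.1859, 0.15]
eef_rot: [0.002, 0.061, 0.998, 0.002]
contact_force: [0.8, -0.4, -0.1]
grip_width: 0.0358
```

Run:
```python
from h import *
st();snap('side','d5');snap('wrist','w5');crop('d5',260,200,400,340,'c12')
```

```text
t 4.07 p [ 0.4451 -0.1859  0.15  ] F [ 0.83 -0.44 -0.1 ] w 0.0358 q [ 0.96  0.36 -0.72  2.03  0.31  0.85  1.51]
[[-0.993  0.121  0.005]
 [ 0.121  0.993  0.003]
 [-0.005  0.004 -1.   ]]
c12 scale 4
```

View pics/c12.png

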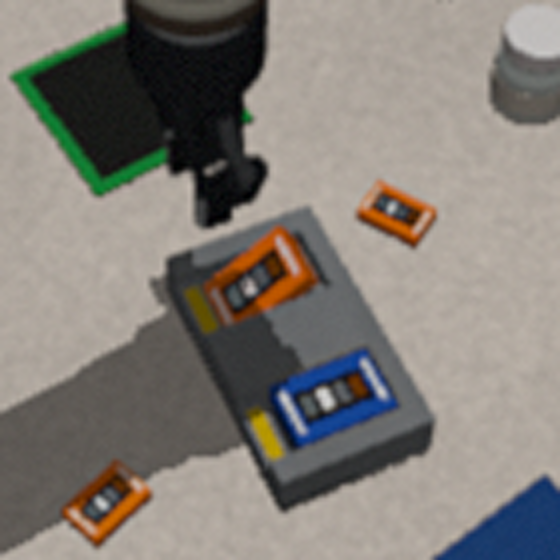

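View pics/w5.png

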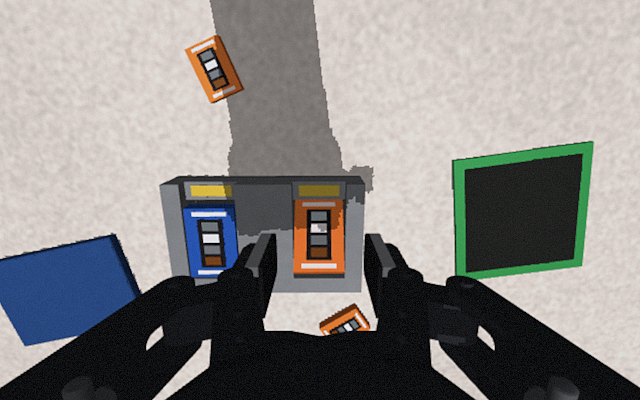

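Run:
```python
from h import *
crop('w5',270,180,370,290,'c13'); crop('d5',305,250,345,285,'c14')
```

```text
c13 scale 5
c14 scale 17
```

View pics/c13.png

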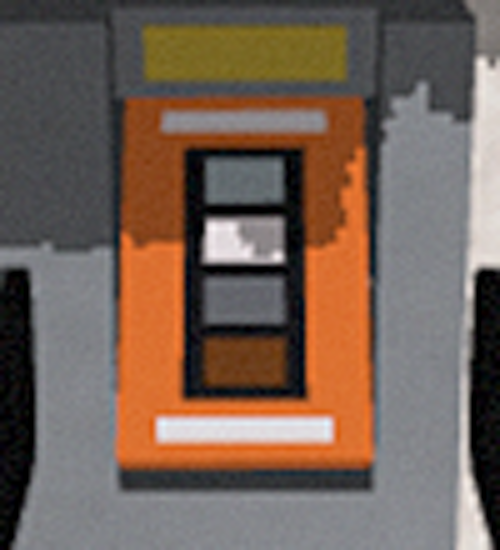

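View pics/c14.png

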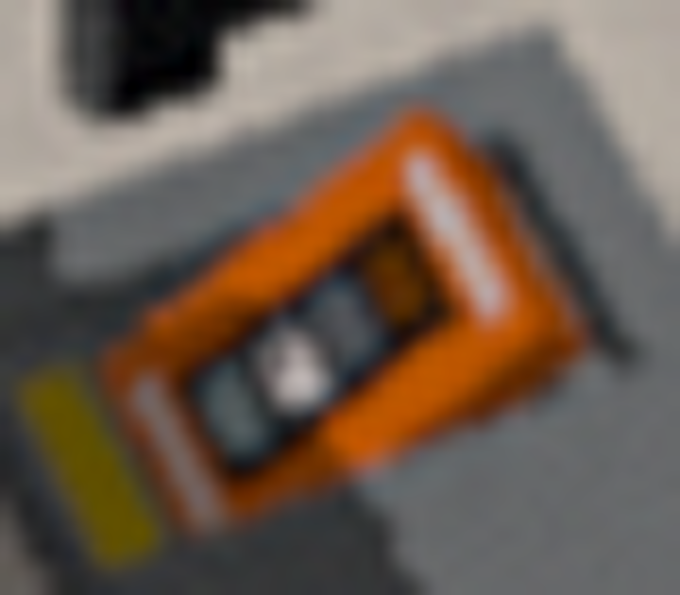

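Run:
```python
from h import *
a=fc((270,180),5,(373,467));b=fc((305,250),17,(425,108))
print(tri([('w5',a),('d5',b)]))
l=fc((270,180),5,(118,467)); r=fc((305,250),17,(515,350))
print(tri([('w5',l),('d5',r)]))
for z in (.05,.055): print(onz('w5',a,z),onz('w5',l,z),np.linalg.norm(onz('w5',a,z)-onz('w5',l,z)))
nl=fc((270,180),5,(122,97));nr=fc((270,180),5,(367,97))
for z in (.015,.025): print(onz('w5',nl,z),onz('w5',nr,z),np.linalg.norm(onz('w5',nl,z)-onz('w5',nr,z)))
P=np.array([.4895,-.1917,.037]);c,s=np.cos(-.121),np.sin(-.121)
for x in (.0216,):print('pred',P+[c*x-s*.022,s*x+c*.022,.0175],P+[c*x+s*.022,s*x-c*.022,.0175])
```

```text
(array([ 0.51325401, -0.17339187,  0.0547004 ]), [np.float64(0.030334170928866068), np.float64(0.030334170928775626)])
(array([ 0.50356565, -0.21691632,  0.05665843]), [np.float64(2.938582044098135), np.float64(2.938582044098235)])
[ 0.51597288 -0.17327733  0.05      ] [ 0.51049859 -0.21759874  0.05      ] 0.044658210685052144
[ 0.51311661 -0.17339046  0.055     ] [ 0.50775556 -0.21679494  0.055     ] 0.04373431097543196
[ 0.45345456 -0.21141432  0.015     ] [ 0.45903158 -0.16589566  0.015     ] 0.04585904220511557
[ 0.4507242 -0.2102336  0.025    ] [ 0.45609965 -0.16636009  0.025     ] 0.044201585608846225
pred [ 0.51359758 -0.17246808  0.0545    ] [ 0.50828656 -0.21614637  0.0545    ]
```

```bash
cat >> h.py <<'E'
Pk=np.array([.4890,-.1925,.037]);YW=-.121
def pk(X,Z,Y=0): return Pk+[np.cos(YW)*X*1e-3-np.sin(YW)*Y*1e-3,np.sin(YW)*X*1e-3+np.cos(YW)*Y*1e-3,Z*1e-3]
E
python3 - <<'E'
from h import *
print(pk(3.9,51),pk(18.5,3));plan(pk(3.9,51),orient(np.pi/2+YW,np.radians(17)),6)
E
```

```text
[ 0.49287148 -0.19297075  0.088     ] [ 0.50736474 -0.19473304  0.04      ]
turn tot deg [  0.26 -16.92  -0.08] per row [ 0.04 -2.82 -0.01] world dp/row mm [ 8.2 -1.2 -9.8]
0 [-8.3 -0.2  9.9]
1 [-7.8 -0.2 10.3]
2 [-7.3 -0.2 10.6]
3 [-6.8 -0.2 11. ]
4 [-6.2 -0.2 11.3]
5 [-5.7 -0.2 11.6]
```

arm_command(
  steps=[
    [[-0.0083,0,0.008],[0,-2.8,0],0.75],
    [[-0.0078,0,0.008],[0,-2.8,0],0.75],
    [[-0.0073,0,0.009],[0,-2.8,0],0.75],
    [[-0.0068,0,0.009],[0,-2.8,0],0.75],
    [[-0.0062,0,0.009],[0,-2.8,0],0.75],
    [[-0.0057,0,0.008],[0,-2.8,0],0.75],
    [[0,0,0],[0,0,0],0.75],
  ],
)

```text
time_s: 4.75
tool_pos: [0.487, -0.189, 0.094]
eef_rot: [0.148, 0.061, 0.987, -0.004]
contact_force: [0.4, 0.6, 0.0]
grip_width: 0.0639
```

Run:
```python
from h import *
st();plan(pk(3.9,51),orient(np.pi/2+YW,np.radians(17)),2)
```

```text
t 4.75 p [ 0.487 -0.189  0.094] F [0.39 0.57 0.04] w 0.0639 q [ 0.94  0.39 -0.64  2.21  0.44  0.35  1.42]
[[-0.949  0.121  0.292]
 [ 0.118  0.993 -0.026]
 [-0.293  0.01  -0.956]]
turn tot deg [ 0.53  0.05 -0.17] per row [ 0.27  0.02 -0.08] world dp/row mm [ 2.9 -2.  -3. ]
0 [-2.1 -1.6  3.8]
1 [-2.1 -1.6  3.8]
```

arm_command(
  steps=[
    [[-0.0021,-0.0016,0.0038],[0.3,0,0],0.75],
    [[-0.0021,-0.0016,0.009],[0.2,0,0],0.75],
    [[0,0,0.009],[0,0,0],0.75],
    [[0,0,0.009],[0,0,0],0.75],
    [[0,0,0],[0,0,0],0.75],
  ],
)

```text
time_s: 5.17
tool_pos: [0.4973, -0.1937, 0.062]
eef_rot: [0.142, 0.062, 0.988, -0.008]
contact_force: [-0.6, 0.6, 0.3]
grip_width: 0.0644
```

Run:
```python
from h import *
st();plan(pk(18.5,3),orient(np.pi/2+YW,np.radians(17)),2);snap('wrist','w6');crop('w6',160,130,480,330,'c15')
```

```text
t 5.17 p [ 0.4973 -0.1937  0.062 ] F [-0.56  0.62  0.3 ] w 0.0644 q [ 0.82  0.45 -0.53  2.2   0.53  0.3   1.33]
[[-0.952  0.124  0.28 ]
 [ 0.119  0.992 -0.034]
 [-0.282  0.001 -0.959]]
turn tot deg [-0.01 -0.61 -0.21] per row [-0.01 -0.31 -0.1 ] world dp/row mm [  5.   -0.5 -11. ]
0 [-1.8  0.1 12. ]
1 [-1.7  0.1 12. ]
c15 scale 2
```

View pics/c15.png

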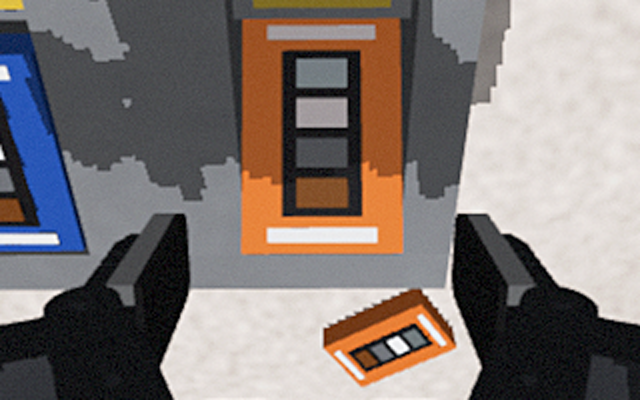

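arm_command(
  steps=[
    [[-0.0012,0,0.009],[0,-0.2,0],0.75],
    [[-0.001,0,0.007],[0,-0.2,0],0.75],
    [[-0.001,0,0.004],[0,-0.2,0],0.75],
    [[0,0,0],[0,0,0],0.75],
  ],
)

```text
time_s: 5.55
tool_pos: [0.5077, -0.1949, 0.0447]
eef_rot: [0.148, 0.061, 0.987, -0.009]
contact_force: [0.3, 0.9, 1.1]
grip_width: 0.0638
```

Run:
```python
from h import *
st();plan(pk(18.5,3),orient(np.pi/2+YW,np.radians(17)),2)
```

```text
t 5.55 p [ 0.5077 -0.1949  0.0447] F [0.35 0.91 1.1 ] w 0.0638 q [ 0.76  0.49 -0.46  2.19  0.58  0.26  1.28]
[[-0.949  0.123  0.29 ]
 [ 0.118  0.992 -0.037]
 [-0.293 -0.    -0.956]]
turn tot deg [-0.07  0.02 -0.14] per row [-0.03  0.01 -0.07] world dp/row mm [-0.2  0.1 -2.4]
0 [0.9 0.1 2.2]
1 [0.8 0.1 2.2]
```

arm_command(
  steps=[
    [[0.0012,0,0.003],[0,0,0],0.75],
    [[0.0005,0,0.001],[0,0,0],0.75],
    [[0,0,0],[0,0,0],0.6],
  ],
)

```text
time_s: 5.8
tool_pos: [0.5073, -0.1949, 0.0406]
eef_rot: [0.148, 0.061, 0.987, -0.01]
contact_force: [0.0, 0.8, 0.3]
grip_width: 0.0533
```

Run:
```python
from h import *
st();snap('side','d6');crop('d6',260,200,400,340,'c16');snap('scene','s6');crop('s6',210,140,310,230,'c17')
```

```text
t 5.8 p [ 0.5073 -0.1949  0.0406] F [0.   0.82 0.26] w 0.0533 q [ 0.75  0.5  -0.45  2.19  0.59  0.25  1.27]
[[-0.949  0.123  0.29 ]
 [ 0.118  0.992 -0.037]
 [-0.293 -0.001 -0.956]]
c16 scale 4
c17 scale 6
```

View pics/c17.png

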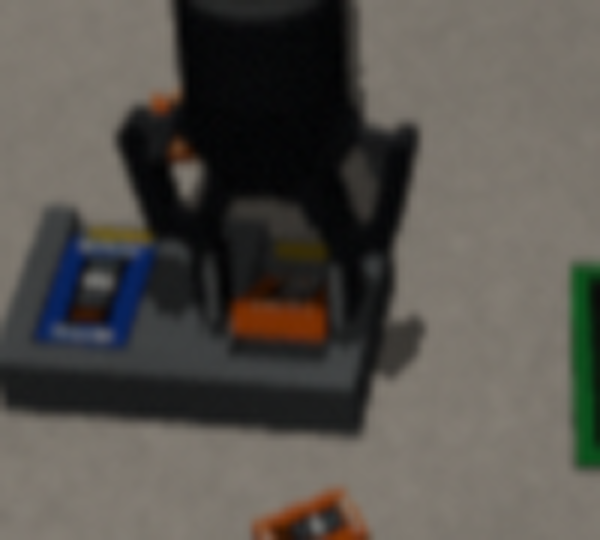

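Both fingers stand beside the raised end (crop (215,290) and (345,290)), clear of the nest top. Closing.

arm_command(
  steps=[
    [[0,0,0],[0,0,0],0.45],
    [[0,0,0],[0,0,0],0.35],
    [[0,0,0],[0,0,0],0],
    [[0,0,0],[0,0,0],0],
    [[0,0,0],[0,0,0],0],
  ],
)

```text
time_s: 6.32
tool_pos: [0.507, -0.1951, 0.0413]
eef_rot: [0.148, 0.061, 0.987, -0.01]
contact_force: [0.0, 0.2, -1.5]
grip_width: 0.0424
```

Run:
```python
from h import *
st()
```

```text
t 6.32 p [ 0.507  -0.1951  0.0413] F [ 0.03  0.25 -1.51] w 0.0424 q [ 0.75  0.49 -0.45  2.19  0.59  0.25  1.27]
[[-0.949  0.124  0.29 ]
 [ 0.118  0.992 -0.037]
 [-0.293 -0.001 -0.956]]
```

arm_command(
  steps=[
    [[-0.0015,0,-0.0048],[0,0,0],0],
    [[-0.0024,0,-0.0076],[0,0,0],0],
    [[-0.0035,0,-0.0115],[0,0,0],0],
    [[-0.0044,0,-0.0143],[0,0,0],0],
    [[-0.0044,0,-0.0143],[0,0,0],0],
    [[-0.0044,0,-0.0143],[0,0,0],0],
    [[0,0,0],[0,0,0],0],
  ],
)

```text
time_s: 6.9
tool_pos: [0.5046, -0.1938, 0.113]
eef_rot: [0.144, 0.061, 0.988, -0.009]
contact_force: [0.5, -0.1, -1.2]
grip_width: 0.0414
```

Run:
```python
from h import *
st();snap('side','d7');snap('wrist','w7');crop('d7',220,130,420,330,'c18')
```

```text
t 6.9 p [ 0.5046 -0.1938  0.113 ] F [ 0.5  -0.14 -1.15] w 0.0414 q [ 0.94  0.38 -0.67  2.16  0.43  0.42  1.42]
[[-0.951  0.122  0.284]
 [ 0.117  0.993 -0.035]
 [-0.286  0.    -0.958]]
c18 scale 3
```

View pics/c18.png

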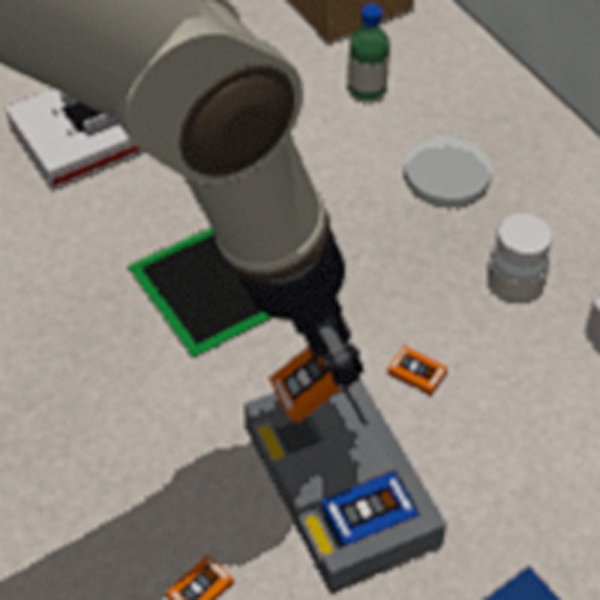

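View pics/w7.png

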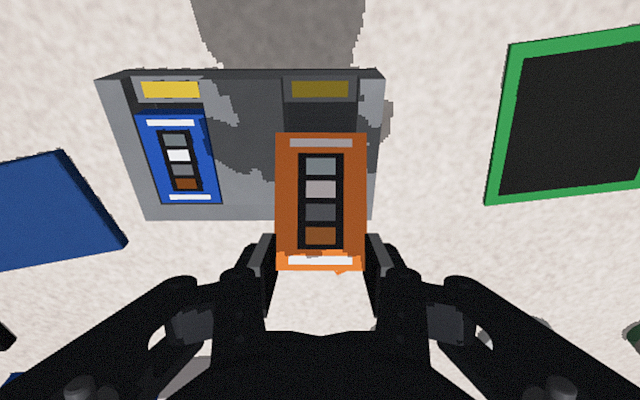

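Run:
```python
from h import *
crop('w7',260,120,380,285,'c19',)
```

```text
c19 scale 3
```

View pics/c19.png

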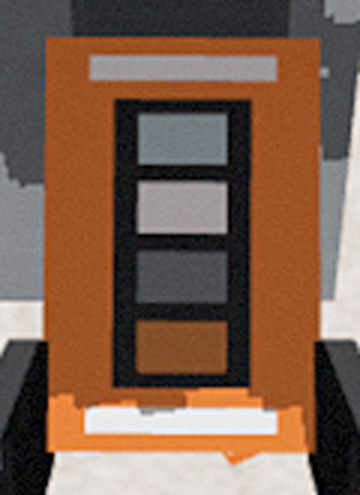

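Run:
```python
from h import *
K,Rm,t=cam('w7');f=lambda p:fc((260,120),3,p)
# cassette frame x fwd(near->far), y: image left = nest -y? near-left = y-
obj=np.array([[-.033,-.022,0],[-.033,.022,0],[.033,.022,0],[.033,-.022,0]])
img=np.array([f((47,39)),f((320,39)),f((316,451)),f((48,451))])
n,rv,tv,err=cv2.solvePnPGeneric(obj,img,K,None,flags=cv2.SOLVEPNP_IPPE)
for r,tt,e in zip(rv,tv,err):
    Rw=Rm.T@cv2.Rodrigues(r)[0];p=Rm.T@(tt.ravel()-t);print('err',e,'xaxis',Rw[:,0],'z',Rw[:,2],'tilt',np.degrees(np.arccos(Rw[2,2])),'pos top',p, 'elev',np.degrees(np.arcsin(Rw[2,0])),'yaw',np.degrees(np.arctan2(Rw[1,0],Rw[0,0])))
    s=manip.sense();print('tool coords',rot(s['eef_rot']).inv().apply(p-s['tool_pos']))
```

```text
err [1.27584028] xaxis [ 0.84464996 -0.10761895  0.52438974] z [-0.49123626  0.23345043  0.83915901] tilt 32.9485809590419 pos top [ 0.47957728 -0.19032699  0.10591282] elev 31.627170120446426 yaw -7.261074154636787
tool coords [ 0.02399411  0.00045768 -0.00216156]
err [1.39621029] xaxis [ 0.82220181 -0.10494249  0.55943834] z [-0.56861634 -0.10708566  0.81560292] tilt 35.35297911412612 pos top [ 0.47917232 -0.19140552  0.1057648 ] elev 34.01696438274219 yaw -7.273671437168246
tool coords [ 0.02429412 -0.00066256 -0.00209685]
```

Run:
```python
from h import *
plan((.525,.009,.07),orient(np.pi/2,np.radians(-16.5)),10)
```

```text
turn tot deg [ 0.05 32.92 -7.16] per row [ 0.01  3.29 -0.72] world dp/row mm [ 2.2 20.3 -4.1]
0 [ 1.4 20.4  3.8]
1 [ 1.  20.4  3.9]
2 [ 0.5 20.4  3.9]
3 [ 0.  20.4  3.9]
4 [-0.5 20.4  3.9]
5 [-1.  20.4  3.9]
6 [-1.4 20.4  3.8]
7 [-1.9 20.4  3.7]
8 [-2.4 20.3  3.6]
9 [-2.8 20.3  3.4]
```

arm_command(
  steps=[
    [[0.0014,0.01,0],[0,3.3,-0.7],0],
    [[0.001,0.02,0.002],[0,3.3,-0.7],0],
    [[0.0005,0.0204,0.0039],[0,3.3,-0.7],0],
    [[0,0.0204,0.0039],[0,3.3,-0.7],0],
    [[-0.0005,0.0204,0.0039],[0,3.3,-0.7],0],
    [[-0.001,0.0204,0.0039],[0,3.3,-0.7],0],
    [[-0.0014,0.0204,0.0038],[0,3.3,-0.7],0],
    [[-0.0019,0.0204,0.0037],[0,3.3,-0.7],0],
  ],
)

```text
time_s: 7.67
tool_pos: [0.5085, -0.0467, 0.0731]
eef_rot: [-0.104, 0.02, 0.994, -0.005]
contact_force: [-0.0, 1.0, -1.4]
grip_width: 0.0421
```

Run:
```python
from h import *
st();plan((.525,.009,.06),orient(np.pi/2,np.radians(-16.5)),4)
```

```text
t 7.67 p [ 0.5085 -0.0467  0.0731] F [-0.01  0.96 -1.37] w 0.0421 q [ 0.51  0.65 -0.64  1.83  0.43  1.02  1.2 ]
[[-0.978  0.039 -0.206]
 [ 0.041  0.999 -0.006]
 [ 0.206 -0.014 -0.978]]
turn tot deg [-0.25  4.59 -2.38] per row [-0.06  1.15 -0.6 ] world dp/row mm [ 4.1 13.9 -3.3]
0 [-4.1 14.1  2.3]
1 [-4.3 14.1  2.2]
2 [-4.5 14.   2.1]
3 [-4.7 14.   2. ]
```

arm_command(
  steps=[
    [[-0.004,0.014,0.002],[0,1.2,-0.6],0],
    [[-0.0043,0.014,0.002],[0,1.2,-0.6],0],
    [[-0.0045,0.014,0.002],[0,1.2,-0.6],0],
    [[-0.0047,0.014,0.002],[0,1,-0.6],0],
    [[0,0,0],[0,0,0],0],
  ],
)

```text
time_s: 8.08
tool_pos: [0.5234, 0.0179, 0.05]
eef_rot: [-0.151, -0.005, 0.989, -0.002]
contact_force: [0.4, 1.8, -2.3]
grip_width: 0.0421
```

Run:
```python
from h import *
st();plan((.525,.009,.02),orient(np.pi/2,np.radians(-16.5)),4)
snap('wrist','w8');snap('side','d8');crop('d8',220,130,420,330,'c20');crop('w8',240,130,400,330,'c21')
```

```text
t 8.08 p [0.5234 0.0179 0.05  ] F [ 0.44  1.82 -2.26] w 0.0421 q [ 0.38  0.77 -0.64  1.72  0.43  1.12  1.15]
[[-0.954 -0.011 -0.299]
 [-0.01   1.    -0.005]
 [ 0.299 -0.002 -0.954]]
turn tot deg [-0.31 -0.88  0.57] per row [-0.08 -0.22  0.14] world dp/row mm [ 0.4 -2.2 -7.5]
0 [-2.6 -2.2  7.1]
1 [-2.6 -2.2  7.1]
2 [-2.6 -2.2  7.1]
3 [-2.5 -2.2  7.1]
c20 scale 3
c21 scale 3
```

View pics/c20.png

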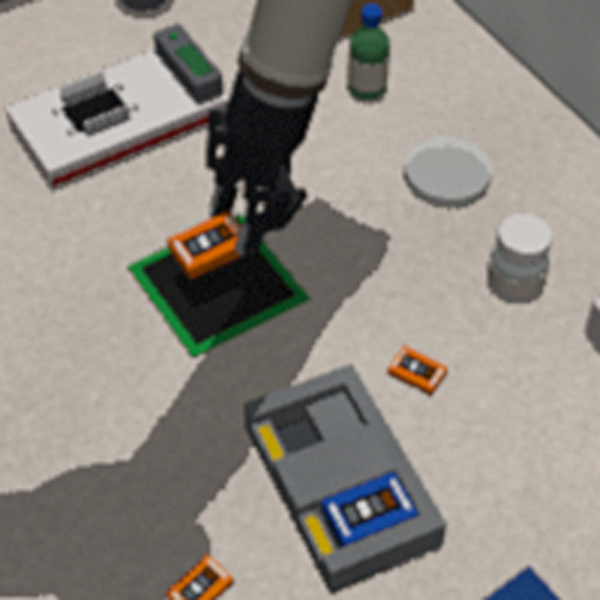

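View pics/c21.png

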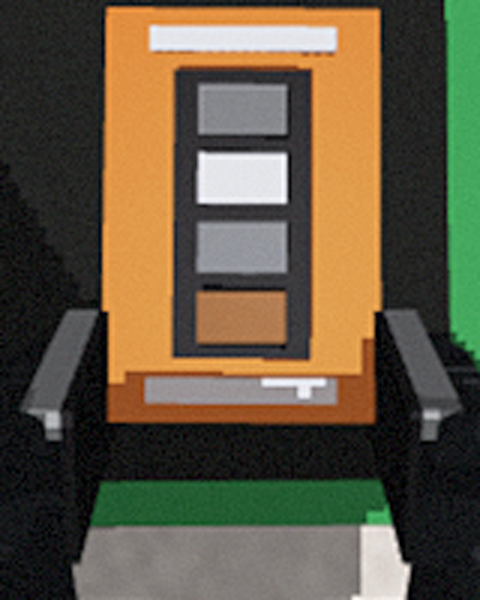

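arm_command(
  steps=[
    [[-0.0026,-0.0022,0.007],[0,-0.2,0.1],0],
    [[-0.0026,-0.0022,0.007],[0,-0.2,0.1],0],
    [[-0.0026,-0.0022,0.007],[0,-0.2,0.1],0],
    [[-0.002,-0.002,0.005],[0,-0.2,0.1],0],
    [[0,0,0],[0,0,0],0],
  ],
)

```text
time_s: 8.6
tool_pos: [0.5226, -0.0021, 0.019]
eef_rot: [-0.144, 0.003, 0.99, -0.007]
contact_force: [-0.1, -0.1, -2.0]
grip_width: 0.0419
```

Run:
```python
from h import *
st();plan((.525,.009,.0095),orient(np.pi/2,np.radians(-16.5)),4)
```

```text
t 8.6 p [ 0.5226 -0.0021  0.019 ] F [-0.12 -0.15 -1.98] w 0.0419 q [ 0.39  0.8  -0.61  1.74  0.46  1.06  1.14]
[[-0.959  0.005 -0.285]
 [ 0.008  1.    -0.012]
 [ 0.285 -0.014 -0.959]]
turn tot deg [-0.69 -0.05 -0.47] per row [-0.17 -0.01 -0.12] world dp/row mm [ 0.6  2.8 -2.4]
0 [-1.2  2.8  2.1]
1 [-1.2  2.8  2.1]
2 [-1.2  2.8  2.1]
3 [-1.2  2.8  2.1]
```

arm_command(
  steps=[
    [[-0.0009,0,0.003],[-0.3,0,0],0],
    [[-0.0007,0,0.0022],[-0.3,0,0],0],
    [[-0.0004,0,0.0014],[0,0,0],0],
    [[0,0,0],[0,0,0],0],
  ],
)

```text
time_s: 8.93
tool_pos: [0.5223, -0.0043, 0.0113]
eef_rot: [-0.144, 0.006, 0.99, -0.001]
contact_force: [-0.4, 0.4, -1.2]
grip_width: 0.0418
```

Run:
```python
from h import *
st();snap('side','d9');crop('d9',240,170,340,270,'c22');snap('scene','s9');crop('s9',290,160,370,220,'c23')
```

```text
t 8.93 p [ 0.5223 -0.0043  0.0113] F [-0.42  0.43 -1.17] w 0.0418 q [ 0.4   0.82 -0.6   1.74  0.46  1.05  1.15]
[[-0.959  0.011 -0.285]
 [ 0.011  1.    -0.001]
 [ 0.285 -0.004 -0.959]]
c22 scale 6
c23 scale 10
```

View pics/c22.png

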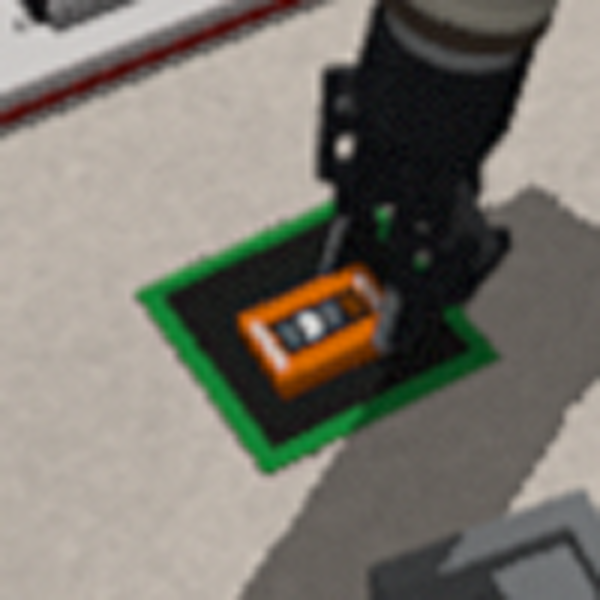

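View pics/c23.png

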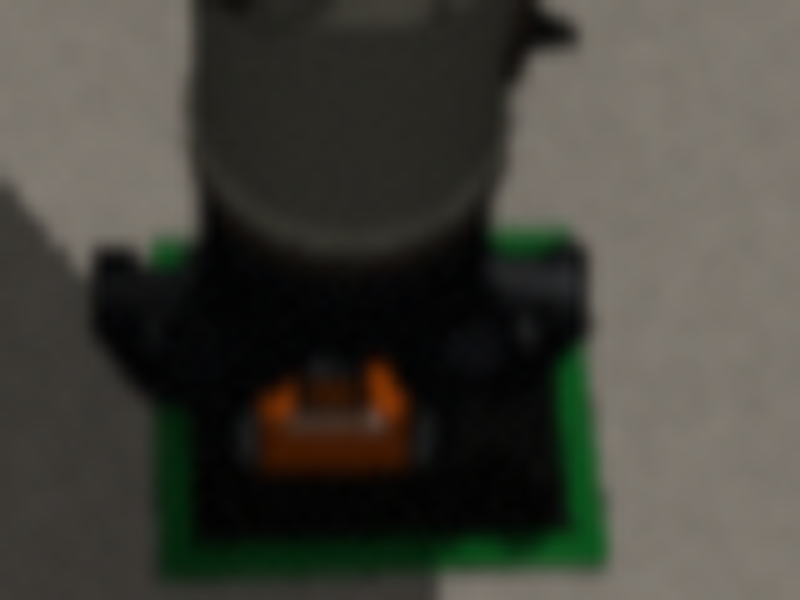

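arm_command(
  steps=[
    [[-0.0004,0,0.0013],[0,0,0],0],
    [[0,0,0.0007],[0,0,0],0],
    [[0,0,0],[0,0,0],0],
  ],
)

```text
time_s: 9.28
tool_pos: [0.523, -0.0037, 0.0102]
eef_rot: [-0.143, 0.005, 0.99, -0.001]
contact_force: [0.7, 0.3, 0.2]
grip_width: 0.0421
```

arm_command(
  steps=[
    [[0,0,0],[0,0,0],0.6],
    [[0,0,0],[0,0,0],0.7],
    [[0,0,0],[0,0,0],0.75],
    [[0,0,0],[0,0,0],0.75],
    [[0,0,-0.015],[0,0,0],0.75],
    [[0,0,-0.03],[0,0,0],0.75],
    [[0,0,-0.03],[0,0,0],1],
    [[0,0,0],[0,0,0],1],
  ],
)

```text
time_s: 9.95
tool_pos: [0.5431, -0.0024, 0.0839]
eef_rot: [-0.145, 0.004, 0.989, -0.001]
contact_force: [1.6, 0.6, 0.6]
grip_width: 0.0846
```

Run:
```python
from h import *
st();snap('wrist','w10');snap('side','d10');crop('d10',240,170,340,270,'c24');crop('w10',200,80,440,280,'c25')
```

```text
t 9.95 p [ 0.5431 -0.0024  0.0839] F [1.59 0.62 0.63] w 0.0846 q [ 0.41  0.74 -0.65  1.67  0.41  1.19  1.19]
[[-0.958  0.008 -0.288]
 [ 0.008  1.    -0.   ]
 [ 0.288 -0.003 -0.958]]
c24 scale 6
c25 scale 3
```

View pics/c24.png

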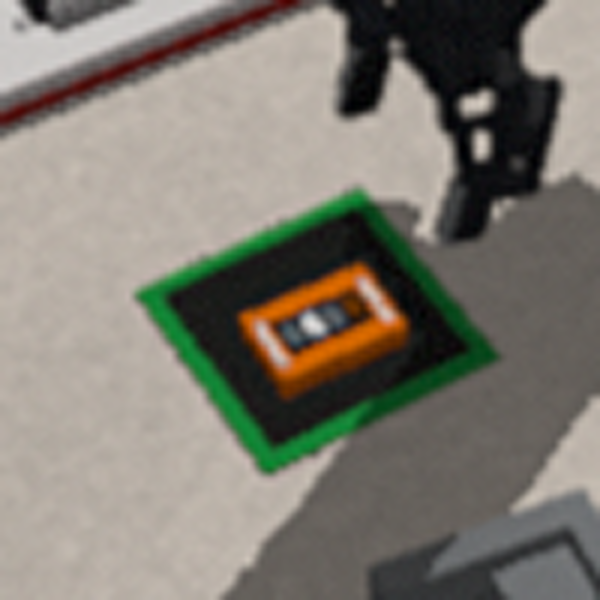

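View pics/c25.png

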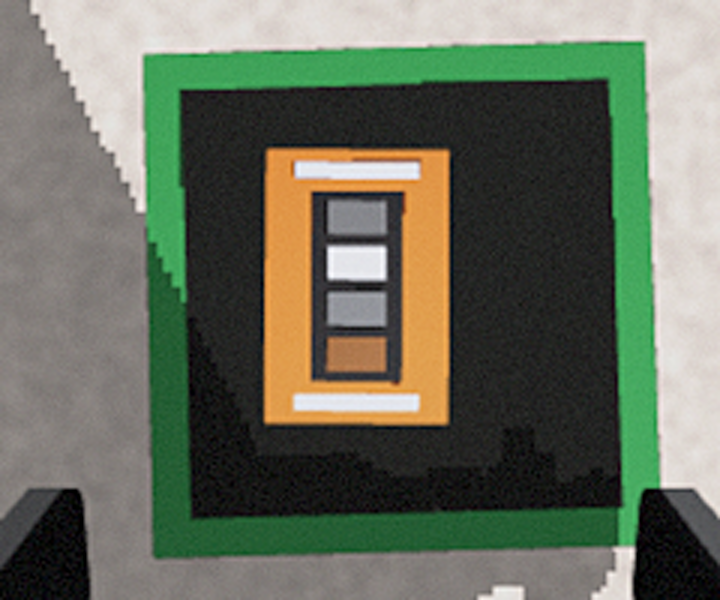

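Run:
```python
from h import *
B=lambda P:fc((240,170),6,P);A=lambda P:fc((200,80),3,P);S='w10';D='d10'
om={'n+':(-.033,.022,0),'f+':(.033,.022,0),'f-':(.033,-.022,0),'n-':(-.033,-.022,0)}
o=[(S,'n-',A((265,149))),(S,'n+',A((449,150))),(S,'f+',A((449,424))),(S,'f-',A((264,424)))]
d=[(D,'n+',B((241,318))),(D,'f+',B((365,262))),(D,'f-',B((409,320))),(D,'n-',B((283,374)))]
fit(om,o,[.5,0,.018,0],.018);fit(om,o+d,[.5,0,.018,0])
```

```text
pose [ 0.4992 -0.0037  0.018  -0.0097] yawdeg -0.55
   w10 n- [0.43 0.41]
   w10 n+ [-0.39  0.16]
   w10 f+ [-0.35 -0.21]
   w10 f- [ 0.32 -0.35]
pose [ 0.4995 -0.0037  0.0206 -0.0098] yawdeg -0.56
   w10 n- [ 0.06 -0.  ]
   w10 n+ [-0.06 -0.25]
   w10 f+ [-0.02  0.45]
   w10 f- [-0.08  0.3 ]
   d10 n+ [-0.45 -0.4 ]
   d10 f+ [-0.94 -0.  ]
   d10 f- [-0.69  0.48]
   d10 n- [-0.13  0.77]
```

Run:
```python
from h import *
plan((.4993,-.0037,.09),orient(-.0098),14)
```

```text
turn tot deg [-13.54 -13.21  89.36] per row [-0.97 -0.94  6.38] world dp/row mm [-2.9 -0.   0.7]
0 [ 3.  -0.1  0.2]
1 [ 2.9 -0.4  0.1]
2 [ 2.9 -0.7  0.1]
3 [ 2.8 -1.   0. ]
4 [ 2.6 -1.3 -0.1]
5 [ 2.5 -1.6 -0.1]
6 [ 2.3 -1.9 -0.2]
7 [ 2.1 -2.1 -0.3]
8 [ 1.8 -2.3 -0.3]
9 [ 1.5 -2.5 -0.4]
10 [ 1.2 -2.7 -0.5]
11 [ 0.9 -2.8 -0.5]
12 [ 0.6 -2.9 -0.6]
13 [ 0.3 -2.9 -0.6]
```

arm_command(
  steps=[
    [[0.003,0,-0.001],[-1,-0.9,6.4],1],
    [[0.003,0,-0.001],[-1,-0.9,6.4],1],
    [[0.003,-0.001,0],[-1,-0.9,6.4],1],
    [[0.003,-0.001,0],[-1,-0.9,6.4],1],
    [[0.0026,-0.001,0],[-1,-0.9,6.4],1],
    [[0.0025,-0.0016,0],[-1,-0.9,6.4],1],
    [[0.0023,-0.0019,0],[-1,-0.9,6.4],1],
    [[0.0021,-0.002,0],[-1,-0.9,6.4],1],
  ],
)

```text
time_s: 10.72
tool_pos: [0.5081, -0.0033, 0.0784]
eef_rot: [-0.076, 0.459, 0.885, -0.001]
contact_force: [-0.6, 0.8, -0.5]
grip_width: 0.0852
```

arm_command(
  steps=[
    [[0.0018,-0.0023,0],[-1,-0.9,6.4],1],
    [[0.0015,-0.0025,0],[-1,-0.9,6.4],1],
    [[0.0012,-0.0027,0],[-1,-0.9,6.4],1],
    [[0.001,-0.0028,0],[-1,-0.9,6.4],1],
    [[0.0006,-0.0029,0],[-1,-0.9,6.4],1],
    [[0.0003,-0.0029,0],[-1,-0.9,6.4],1],
    [[0,0,0],[0,0,0],1],
  ],
)

```text
time_s: 11.3
tool_pos: [0.4779, -0.0046, 0.0722]
eef_rot: [-0.009, 0.741, 0.671, -0.008]
contact_force: [-0.4, 0.1, -0.3]
grip_width: 0.0855
```

Run:
```python
from h import *
st();plan((.4993,-.0037,.05),orient(-.0098),3)
```

```text
t 11.3 p [ 0.4779 -0.0046  0.0722] F [-0.39  0.14 -0.32] w 0.0855 q [ 0.19  0.43 -0.27  2.08  0.17  0.68 -0.3 ]
[[ 0.099  0.995 -0.024]
 [ 0.995 -0.099  0.003]
 [ 0.001 -0.024 -1.   ]]
turn tot deg [-1.38 -0.11 -5.13] per row [-0.46 -0.04 -1.71] world dp/row mm [ 7.1  0.3 -7.4]
0 [1.  7.3 7.2]
1 [0.8 7.2 7.3]
2 [0.6 7.2 7.4]
```

arm_command(
  steps=[
    [[0.001,0.007,0.003],[-0.5,0,-1.7],1],
    [[0.0008,0.007,0.003],[-0.5,0,-1.7],1],
    [[0.0006,0.006,0.003],[-0.4,0,-1.5],1],
    [[0,0,0],[0,0,0],1],
  ],
)

```text
time_s: 11.63
tool_pos: [0.4986, -0.0037, 0.0603]
eef_rot: [-0.001, 0.705, 0.71, 0.001]
contact_force: [0.5, 0.6, -0.1]
grip_width: 0.0855
```

Run:
```python
from h import *
st();plan((.4993,-.0037,.03),orient(-.0098),3);snap('wrist','w11')
```

```text
t 11.63 p [ 0.4986 -0.0037  0.0603] F [ 0.47  0.59 -0.07] w 0.0855 q [ 0.19  0.47 -0.29  2.05  0.21  0.65 -0.23]
[[-0.007  1.    -0.001]
 [ 1.     0.007  0.002]
 [ 0.002 -0.001 -1.   ]]
turn tot deg [-0.05 -0.13  0.95] per row [-0.02 -0.04  0.32] world dp/row mm [  0.2  -0.  -10.1]
0 [-0.   0.3 10.1]
1 [-0.   0.3 10.1]
2 [-0.   0.3 10.1]
```

View pics/w11.png

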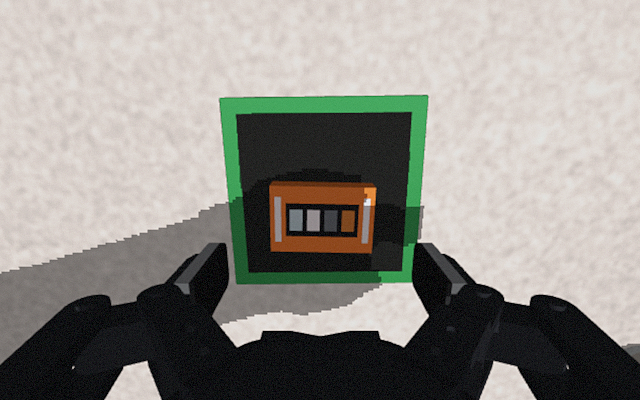

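arm_command(
  steps=[
    [[0,0.0003,0.01],[0,0,0.3],1],
    [[0,0.0003,0.01],[0,0,0.3],1],
    [[0,0,0.01],[0,0,0.3],1],
    [[0,0,0.006],[0,0,0],1],
    [[0,0,0],[0,0,0],1],
  ],
)

```text
time_s: 12.1
tool_pos: [0.4989, -0.0047, 0.0197]
eef_rot: [-0.002, 0.712, 0.702, 0.0]
contact_force: [0.3, 0.0, -0.1]
grip_width: 0.0855
```

Run:
```python
from h import *
st();plan((.4993,-.0037,.0015),orient(-.0098),3);snap('wrist','w12');snap('side','d12');crop('d12',240,170,340,270,'c26');
crop('w12',180,130,460,310,'c27')
```

```text
t 12.1 p [ 0.4989 -0.0047  0.0197] F [ 0.28  0.04 -0.11] w 0.0855 q [ 0.17  0.55 -0.25  2.06  0.24  0.56 -0.27]
[[ 0.013  1.    -0.003]
 [ 1.    -0.013  0.003]
 [ 0.003 -0.003 -1.   ]]
turn tot deg [-0.17 -0.18 -0.2 ] per row [-0.06 -0.06 -0.07] world dp/row mm [ 0.1  0.3 -6.1]
0 [0.3 0.1 6.1]
1 [0.3 0.1 6.1]
2 [0.3 0.1 6.1]
c26 scale 6
c27 scale 2
```

View pics/c26.png

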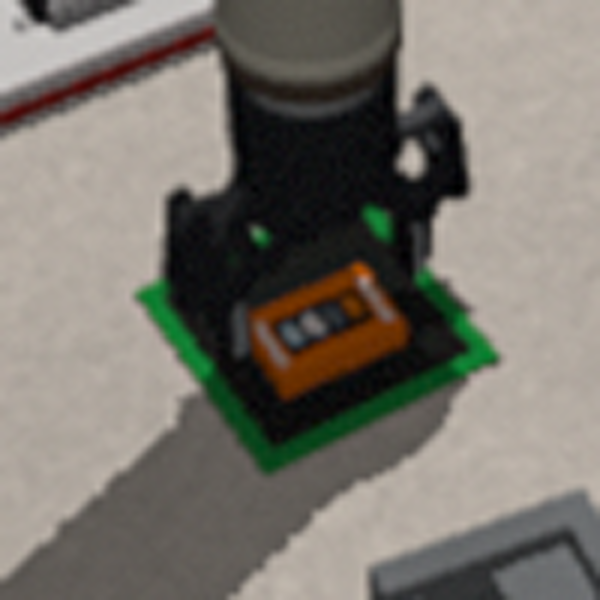

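View pics/c27.png

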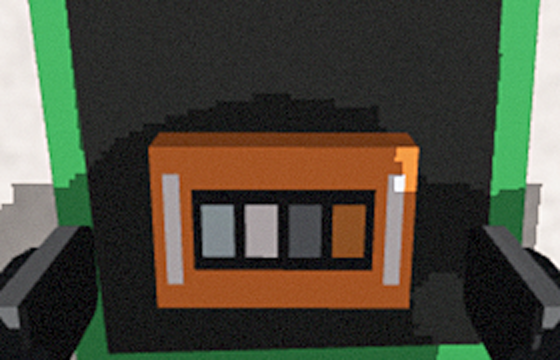

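arm_command(
  steps=[
    [[0.0003,0,0.006],[0,0,0],1],
    [[0.0003,0,0.005],[0,0,0],1],
    [[0.0003,0,0.003],[0,0,0],1],
    [[0,0,0.0005],[0,0,0],0.9],
    [[0,0,0],[0,0,0],0.85],
  ],
)

```text
time_s: 12.62
tool_pos: [0.5003, -0.0032, 0.0057]
eef_rot: [-0.001, 0.711, 0.703, 0.001]
contact_force: [-0.6, -0.8, 0.3]
grip_width: 0.0727
```

Run:
```python
from h import *
st();snap('side','d13');crop('d13',240,170,340,270,'c28')
```

```text
t 12.62 p [ 0.5003 -0.0032  0.0057] F [-0.58 -0.76  0.27] w 0.0727 q [ 0.15  0.57 -0.24  2.06  0.25  0.53 -0.28]
[[ 0.012  1.     0.   ]
 [ 1.    -0.012  0.003]
 [ 0.003  0.    -1.   ]]
c28 scale 6
```

View pics/c28.png

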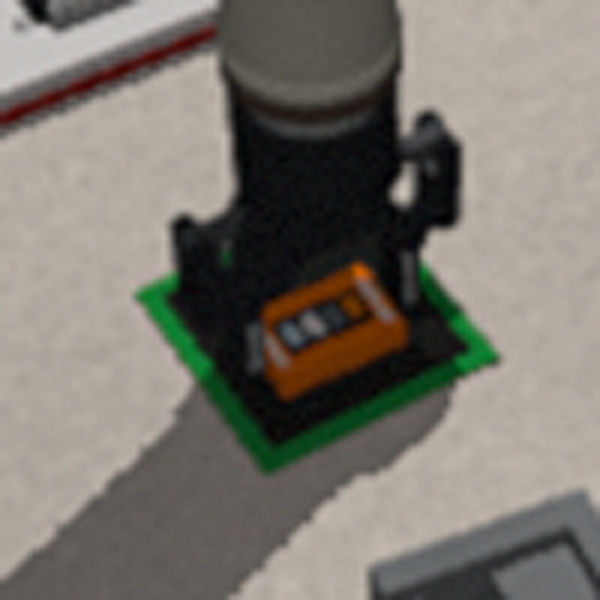

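Run:
```python
from h import *
for dx,name in ((-.0363,'near in'),(-.051,'near out'),(.0363,'far in')):
  for z in (.004,.012,.02):
    p=proj('d13',(.5003+dx,-.0032-.011,z));print(name,z,(p-[240,170]+.5)*6-.5)
```

```text
near in 0.004 [268.07387858 386.24794394]
near in 0.012 [267.25801025 375.81995443]
near in 0.02 [266.43427791 365.2914512 ]
near out 0.004 [240.64020686 398.99552977]
near out 0.012 [239.6889541 388.5870566]
near out 0.02 [238.72849538 378.07785304]
far in 0.004 [400.42186232 324.74989513]
far in 0.012 [400.24428257 314.23462791]
far in 0.02 [400.06502446 303.61997807]
```

arm_command(
  steps=[
    [[0,-0.0005,0.0025],[0,0,0],0.85],
    [[0,-0.0005,0.002],[0,0,0],0.85],
    [[0,0,0],[0,0,0],0.85],
  ],
)

```text
time_s: 12.92
tool_pos: [0.4998, -0.0032, 0.0014]
eef_rot: [-0.001, 0.711, 0.703, 0.002]
contact_force: [0.2, 0.0, 0.3]
grip_width: 0.0726
```

Run:
```python
from h import *
st()
```

```text
t 12.92 p [ 0.4998 -0.0032  0.0014] F [0.23 0.03 0.33] w 0.0726 q [ 0.15  0.58 -0.24  2.06  0.26  0.52 -0.28]
[[ 0.012  1.     0.002]
 [ 1.    -0.012  0.003]
 [ 0.003  0.001 -1.   ]]
```

arm_command(
  steps=[
    [[0,0,0],[0,0,0],0.7],
    [[0,0,0],[0,0,0],0.5],
    [[0,0,0],[0,0,0],0.4],
    [[0,0,0],[0,0,0],0.4],
    [[0,0,-0.008],[0,0,0],0.4],
    [[0,0,-0.02],[0,0,0],0.4],
    [[0,0,-0.03],[0,0,0],0.4],
    [[0,0,0],[0,0,0],0.4],
  ],
)

```text
time_s: 13.58
tool_pos: [0.4972, -0.0032, 0.061]
eef_rot: [-0.003, 0.711, 0.703, -0.001]
contact_force: [0.8, -0.6, -1.1]
grip_width: 0.0647
```

Run:
```python
from h import *
st();snap('wrist','w14');snap('side','d14');crop('d14',230,150,340,260,'c29');crop('w14',200,130,440,310,'c30')
```

```text
t 13.58 p [ 0.4972 -0.0032  0.061 ] F [ 0.76 -0.62 -1.09] w 0.0647 q [ 0.19  0.47 -0.28  2.05  0.21  0.65 -0.24]
[[ 0.012  1.    -0.005]
 [ 1.    -0.012  0.003]
 [ 0.003 -0.005 -1.   ]]
c29 scale 5
c30 scale 3
```

View pics/c29.png

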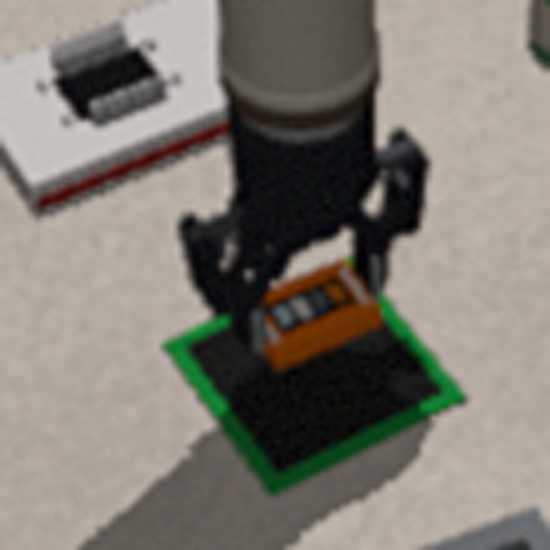

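View pics/c30.png

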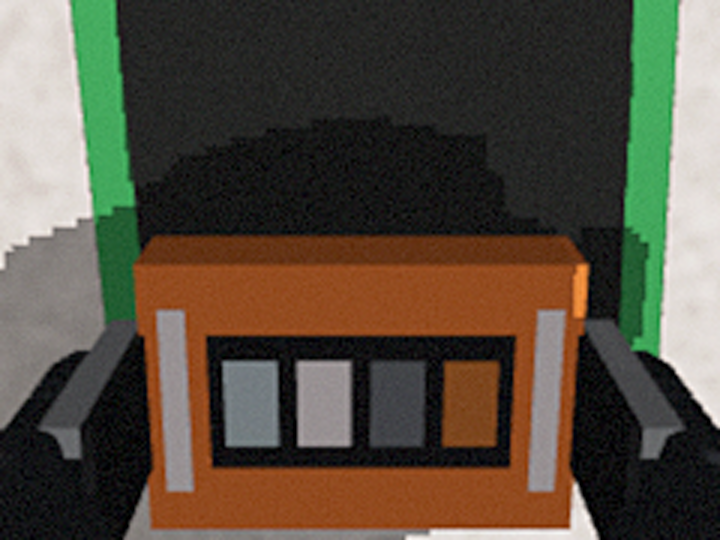

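arm_command(
  steps=[
    [[0.01,0,-0.012],[0,0,0],0.4],
    [[0.018,0,-0.014],[0,0,-0.1],0.4],
    [[0.022,0,-0.014],[0,0,-0.1],0.4],
    [[0.024,0,-0.01],[0,0,-0.1],0.4],
    [[0.024,0,-0.006],[0,0,-0.1],0.4],
    [[0.022,0,0],[0,0,0],0.4],
    [[0.018,0,0],[0,0,0],0.4],
    [[0.01,0,0],[0,0,0],0.4],
  ],
)

```text
time_s: 14.35
tool_pos: [0.4911, 0.1436, 0.1096]
eef_rot: [-0.008, 0.713, 0.701, -0.008]
contact_force: [1.0, -1.1, -1.6]
grip_width: 0.0641
```

arm_command(
  steps=[
    [[0,0,0],[0,0,0],0.4],
    [[0,0,0],[0,0,0],0.4],
  ],
)

```text
time_s: 14.52
tool_pos: [0.4895, 0.146, 0.1082]
eef_rot: [-0.009, 0.711, 0.703, -0.009]
contact_force: [-0.2, -0.1, -1.4]
grip_width: 0.0643
```

Run:
```python
from h import *
st();snap('wrist','w15')
```

```text
t 14.52 p [0.4895 0.146  0.1082] F [-0.19 -0.12 -1.43] w 0.0643 q [-0.05  0.43 -0.34  1.98  0.18  0.79 -0.51]
[[ 0.011  1.    -0.025]
 [ 1.    -0.011 -0.001]
 [-0.001 -0.025 -1.   ]]
```

View pics/w15.png

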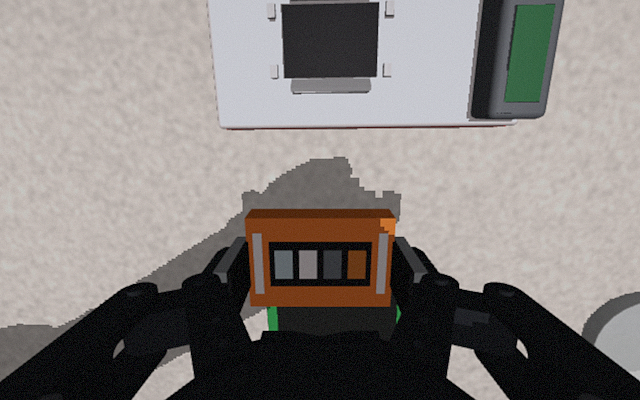

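Run:
```python
from h import *
plan((.497,.185,.11),orient(-.003),4)
```

```text
turn tot deg [-1.46  0.04 -0.48] per row [-0.37  0.01 -0.12] world dp/row mm [1.9 9.8 0.5]
0 [ 9.8  1.8 -0.5]
1 [ 9.8  1.8 -0.5]
2 [ 9.8  1.8 -0.5]
3 [ 9.8  1.9 -0.5]
```

arm_command(
  steps=[
    [[0.0098,0.0018,-0.0005],[-0.4,0,-0.1],0.4],
    [[0.0098,0.0018,-0.0005],[-0.4,0,-0.1],0.4],
    [[0.0098,0.0018,-0.0005],[-0.4,0,-0.1],0.4],
    [[0.008,0.0018,-0.0005],[-0.3,0,-0.1],0.4],
    [[0,0,0],[0,0,0],0.4],
    [[0,0,0],[0,0,0],0.4],
  ],
)

```text
time_s: 15.07
tool_pos: [0.498, 0.1818, 0.1088]
eef_rot: [0.002, 0.711, 0.703, -0.001]
contact_force: [-0.1, 0.0, -2.0]
grip_width: 0.0644
```

Run:
```python
from h import *
snap('wrist','w16');st();crop('w16',190,0,450,180,'c31');crop('w16',220,170,420,310,'c32')
```

```text
t 15.12 p [0.498  0.182  0.1089] F [ 0.23  0.9  -1.36] w 0.064 q [-0.12  0.44 -0.34  1.95  0.21  0.78 -0.6 ]
[[ 0.01   1.     0.002]
 [ 1.    -0.01  -0.003]
 [-0.003  0.002 -1.   ]]
c31 scale 3
c32 scale 4
```

View pics/c31.png

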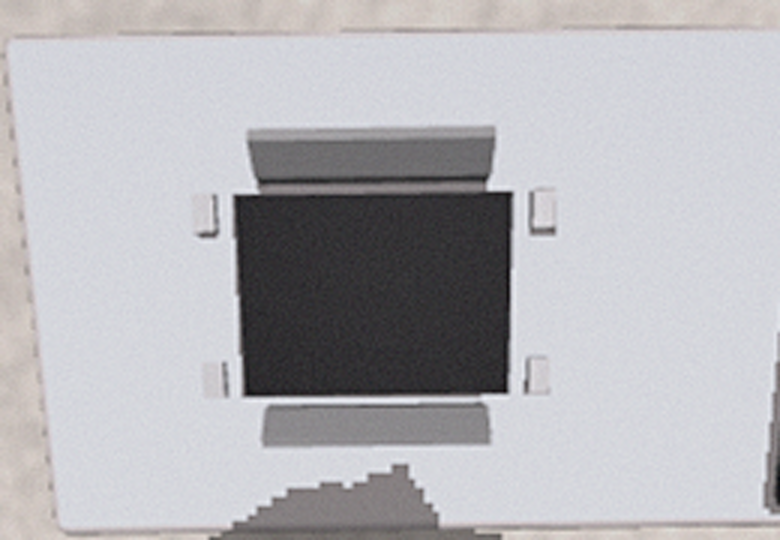

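View pics/c32.png

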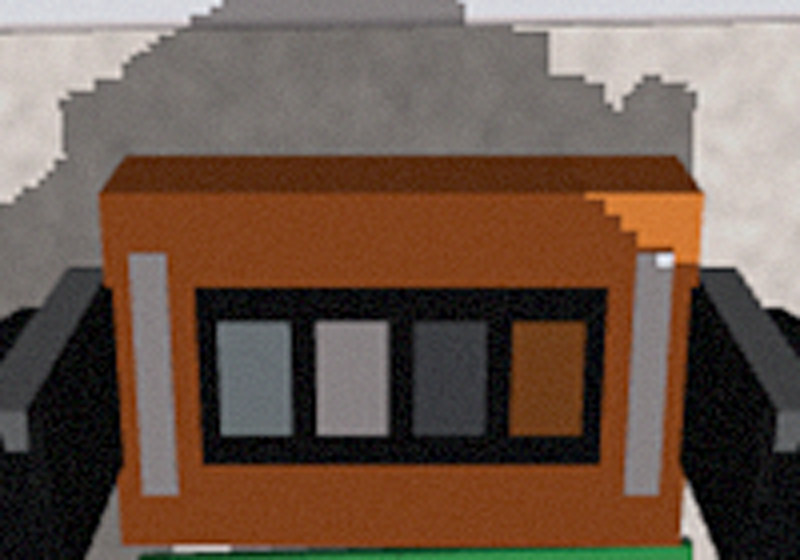

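```bash
cat > m2.py <<'E'
from h import *
A=lambda P:fc((190,0),3,P);S='w16'
h=.0035
m={'ulo':(-.035,.022,h),'uli':(-.035,.014,h),'uro':(.035,.022,h),'uri':(.035,.014,h),'lli':(-.035,-.014,h),'llo':(-.035,-.022,h),'lri':(.035,-.014,h),'lro':(.035,-.022,h),
'gll':(-.025,-.024,0),'glr':(.025,-.024,0),'gul':(-.025,.024,0),'gur':(.025,.024,0),'dn+':(-.08,.055,0),'dn-':(-.08,-.055,0)}
o=[(S,'ulo',A((212,194))),(S,'uli',A((213,232))),(S,'uro',A((533,191))),(S,'uri',A((533,231))),(S,'lli',A((222,362))),(S,'llo',A((224,397))),(S,'lri',A((531,357))),(S,'lro',A((531,393))),
(S,'gll',A((267,403))),(S,'glr',A((488,403))),(S,'gul',A((260,191))),(S,'gur',A((488,188))),(S,'dn+',A((8,40))),(S,'dn-',A((62,530)))]
p=fit(m,o,[.497,.258,.03,0],.030);fit(m,o,[.497,.258,.03,0])
B=lambda P:fc((220,170),4,P)
K,Rm,t=cam(S)
obj=np.array([[-.033,.022,0],[.033,.022,0],[.033,-.022,0],[-.033,-.022,0]])
img=np.array([B((101,193)),B((702,193)),B((682,545)),B((124,545))])
n,rv,tv,err=cv2.solvePnPGeneric(obj,img,K,None,flags=cv2.SOLVEPNP_IPPE)
s=manip.sense()
for r,tt,e in zip(rv,tv,err):
    Rw=Rm.T@cv2.Rodrigues(r)[0];q=Rm.T@(tt.ravel()-t);print('err',e,'x',np.round(Rw[:,0],3),'z',np.round(Rw[:,2],3),'top ctr',np.round(q,4),'rel TCP',np.round((q-s['tool_pos'])*1e3,1))
E
python3 m2.py
```

```text
pose [0.4951 0.2565 0.0387 0.0025] yawdeg 0.14
   w16 ulo [0.93 0.11]
   w16 uli [1.36 0.39]
   w16 uro [ 0.21 -0.3 ]
   w16 uri [-0.14 -0.66]
   w16 lli [0.89 0.34]
   w16 llo [0.92 0.49]
   w16 lri [-0.62  0.71]
   w16 lro [-0.93  0.54]
   w16 gll [1.68 0.86]
   w16 glr [-1.5  -0.04]
   w16 gul [ 0.67 -1.54]
   w16 gur [-0.48 -1.53]
   w16 dn+ [-3.41 -2.25]
   w16 dn- [-2.67  2.28]
pose [0.4952 0.2565 0.0277 0.0018] yawdeg 0.1
   w16 ulo [1.72 0.44]
   w16 uli [2.12 0.58]
   w16 uro [-0.15  0.12]
   w16 uri [-0.49 -0.38]
   w16 lli [1.58 0.08]
   w16 llo [1.58 0.11]
   w16 lri [-0.98  0.52]
   w16 lro [-1.29  0.24]
   w16 gll [2.18 0.47]
   w16 glr [-1.7  -0.37]
   w16 gul [ 1.28 -1.18]
   w16 gur [-0.66 -1.11]
   w16 dn+ [-1.78 -1.37]
   w16 dn- [-1.52  1.44]
err [0.15997644] x [ 1.    -0.006  0.009] z [-0.009  0.011  1.   ] top ctr [0.4976 0.1812 0.1248] rel TCP [-0.3 -0.9 15.9]
err [7.20797695] x [ 1.    -0.013 -0.005] z [0.014 0.818 0.575] top ctr [0.4978 0.1844 0.1252] rel TCP [-0.2  2.4 16.3]
```

Run:
```python
exec(open('m2.py').read().split("p=fit")[0])
o=[k for k in o if k[1][0] in 'ul']
fit(m,o,[.497,.258,.03,0],.030);fit(m,o,[.497,.258,.03,0])
# lip inner corners on plane .0335, ctr
pts=np.array([onz(S,k[2],.0335)[:2] for k in o]);print(pts.round(4));print('mean',pts.mean(0))
b=[onz(S,A(q),.030)[:2] for q in ((235,194),(512,192),(510,394),(244,396))];print('bed',np.round(b,4),np.mean(b,0))
```

```text
pose [ 0.4948  0.2566 -0.0006  0.0016] yawdeg 0.09
   w16 ulo [ 0.56 -0.19]
   w16 uli [0.97 0.1 ]
   w16 uro [-0.15 -0.5 ]
   w16 uri [-0.5  -0.85]
   w16 lli [0.49 0.07]
   w16 llo [0.51 0.23]
   w16 lri [-1.    0.53]
   w16 lro [-1.32  0.37]
pose [0.4949 0.2565 0.0316 0.0026] yawdeg 0.15
   w16 ulo [ 0.13 -0.38]
   w16 uli [0.57 0.01]
   w16 uro [ 0.25 -0.81]
   w16 uri [-0.09 -1.07]
   w16 lli [0.16 0.3 ]
   w16 llo [0.2  0.54]
   w16 lri [-0.58  0.64]
   w16 lro [-0.9   0.57]
[[0.4594 0.2784]
 [0.4591 0.2706]
 [0.5299 0.2784]
 [0.5301 0.2701]
 [0.4595 0.2426]
 [0.4595 0.2347]
 [0.5305 0.243 ]
 [0.5308 0.2349]]
mean [0.49486131 0.25659424]
bed [[0.4639 0.2789]
 [0.5257 0.2787]
 [0.5263 0.2345]
 [0.4636 0.2347]] [0.49490014 0.25668552]
```

Run:
```python
from h import *
plan((.4955,.2575,.075),orient(-.002),8)
```

```text
turn tot deg [ 0.09  0.16 -0.48] per row [ 0.01  0.02 -0.06] world dp/row mm [-0.3  9.4 -4.2]
0 [ 9.4 -0.4  4.2]
1 [ 9.4 -0.4  4.2]
2 [ 9.4 -0.4  4.2]
3 [ 9.4 -0.4  4.2]
4 [ 9.4 -0.4  4.2]
5 [ 9.4 -0.4  4.2]
6 [ 9.4 -0.3  4.2]
7 [ 9.4 -0.3  4.2]
```

arm_command(
  steps=[
    [[0.0094,-0.0004,0.004],[0,0,-0.1],0.4],
    [[0.0094,-0.0004,0.004],[0,0,-0.1],0.4],
    [[0.0094,-0.0004,0.004],[0,0,-0.1],0.4],
    [[0.0094,-0.0004,0.004],[0,0,-0.1],0.4],
    [[0.0094,-0.0004,0.004],[0,0,0],0.4],
    [[0.0094,-0.0004,0.004],[0,0,0],0.4],
    [[0.0085,-0.0003,0.003],[0,0,0],0.4],
    [[0,0,0],[0,0,0],0.4],
  ],
)

```text
time_s: 15.78
tool_pos: [0.4948, 0.2538, 0.078]
eef_rot: [0.001, 0.708, 0.706, -0.001]
contact_force: [0.3, 0.4, -1.2]
grip_width: 0.064
```

arm_command(
  steps=[
    [[0,0,0],[0,0,0],0.4],
  ],
)

```text
time_s: 15.87
tool_pos: [0.4944, 0.2545, 0.0775]
eef_rot: [0.001, 0.708, 0.706, -0.001]
contact_force: [0.2, 0.8, -1.2]
grip_width: 0.0639
```

Run:
```python
from h import *
st();plan((.4955,.2575,.065),orient(-.002),4)
```

```text
t 15.87 p [0.4944 0.2545 0.0775] F [ 0.21  0.76 -1.24] w 0.0639 q [-0.26  0.53 -0.33  1.9   0.25  0.75 -0.74]
[[ 0.002  1.    -0.   ]
 [ 1.    -0.002 -0.003]
 [-0.003 -0.    -1.   ]]
turn tot deg [-0.01  0.18  0.02] per row [-0.    0.04  0.  ] world dp/row mm [ 0.3  0.7 -3.1]
0 [0.7 0.3 3.1]
1 [0.7 0.3 3.1]
2 [0.7 0.3 3.1]
3 [0.7 0.3 3.1]
```

arm_command(
  steps=[
    [[0.001,0.0003,0.0035],[0,0.1,0],0.4],
    [[0.001,0.0003,0.0035],[0,0.1,0],0.4],
    [[0.001,0.0003,0.0035],[0,0,0],0.4],
    [[0,0,0.003],[0,0,0],0.4],
    [[0,0,0],[0,0,0],0.4],
    [[0,0,0],[0,0,0],0.4],
  ],
)

```text
time_s: 16.37
tool_pos: [0.496, 0.2556, 0.0626]
eef_rot: [0.0, 0.709, 0.706, -0.0]
contact_force: [0.7, -1.0, -1.5]
grip_width: 0.0644
```

Run:
```python
from h import *
snap('wrist','w17');snap('side','d17');snap('scene','s17');st();crop('w17',200,120,440,300,'c33');crop('d17',210,120,310,195,'c34');crop('s17',380,150,445,225,'c35')
```

```text
t 16.52 p [0.4961 0.2559 0.0629] F [-0.4   0.4  -1.76] w 0.0645 q [-0.27  0.55 -0.33  1.91  0.26  0.72 -0.75]
[[ 0.004  1.     0.   ]
 [ 1.    -0.004 -0.   ]
 [-0.     0.    -1.   ]]
c33 scale 3
c34 scale 8
c35 scale 8
```

View pics/c33.png

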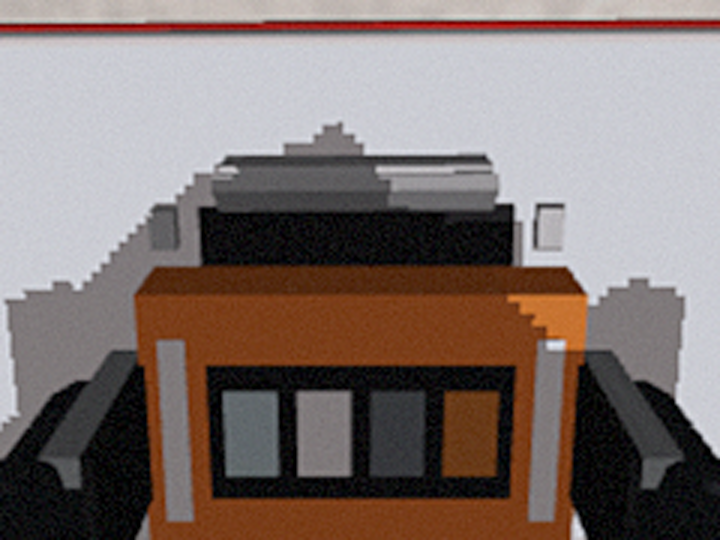

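View pics/c34.png

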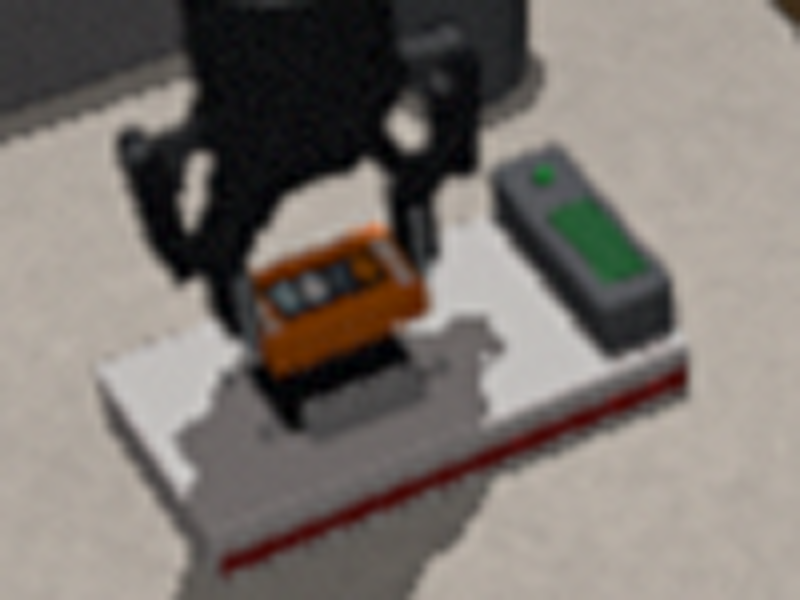

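View pics/c35.png

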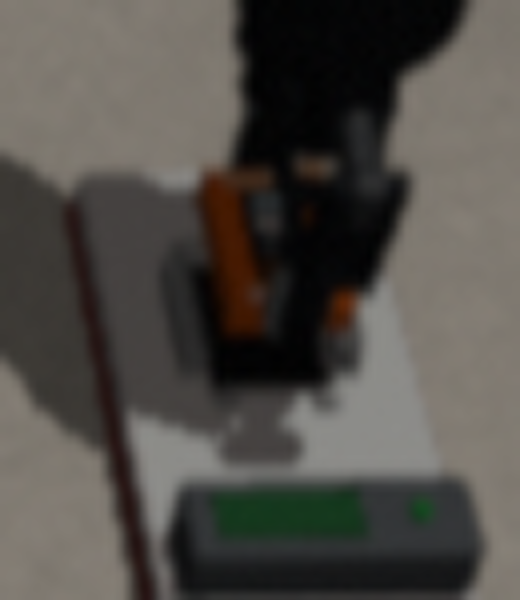

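Run:
```python
from h import *
A=lambda P:fc((200,120),3,P);S='w17'
l=onz(S,A((175,248)),.0335);r=onz(S,A((538,247)),.0335);lo=onz(S,A((176,206)),.0335);ro=onz(S,A((538,205)),.0335)
print(l,r,lo,ro,'mid x',(l+r)[0]/2,(lo+ro)[0]/2,'y+22:',(lo+ro)[1]/2,'y+14:',(l+r)[1]/2)
g=[onz(S,A(p),.030) for p in ((214,212),(497,209))];print('guide bottom',g)
b=[onz(S,A(p),.030) for p in ((200,207),(515,205))];print('black',b)
z=.0629-.0014+.018
K,Rm,t=cam(S)
obj=np.array([[-.033,.022,0],[.033,.022,0],[.033,.022,-.014],[-.033,.022,-.014]])
a=onz(S,A((136,295)),z);c=onz(S,A((587,295)),z);print('cass +y top',a,c,(a+c)/2)
a=onz(S,A((157,267)),z-.014);c=onz(S,A((568,267)),z-.014);print('cass +y bot',a,c,(a+c)/2)
# side view checks: cassette -y lower corners vs bed
print('camera',ray(S,(0,0))[0])
```

```text
[0.45955163 0.27095433 0.0335    ] [0.53022674 0.27088863 0.0335    ] [0.46022203 0.27937047 0.0335    ] [0.52983472 0.2793033  0.0335    ] mid x 0.49488918542921445 0.49502837359504237 y+22: 0.27933688109376476 y+14: 0.2709214794705397
guide bottom [array([0.46689774, 0.27727215, 0.03      ]), array([0.5225081 , 0.27766802, 0.03      ])]
black [array([0.46419577, 0.2782945 , 0.03      ]), array([0.52601082, 0.2784631 , 0.03      ])]
cass +y top [0.46322457 0.2773834  0.0795    ] [0.52851193 0.27713589 0.0795    ] [0.49586825 0.27725965 0.0795    ]
cass +y bot [0.46326475 0.27719756 0.0655    ] [0.52880339 0.27694875 0.0655    ] [0.49603407 0.27707315 0.0655    ]
camera [0.49596955 0.32151515 0.20581751]
```

arm_command(
  steps=[
    [[0.001,-0.0007,0.003],[0,0,0],0.4],
    [[0.001,-0.0005,0.003],[0,0,0],0.4],
    [[0.0003,0,0.003],[0,0,0],0.4],
    [[0,0,0.002],[0,0,0],0.4],
    [[0,0,0],[0,0,0],0.4],
    [[0,0,0],[0,0,0],0.4],
  ],
)

```text
time_s: 17.02
tool_pos: [0.4951, 0.2586, 0.0512]
eef_rot: [0.0, 0.709, 0.706, 0.0]
contact_force: [-0.2, 0.4, -1.9]
grip_width: 0.064
```

Run:
```python
from h import *
snap('wrist','w18');st();crop('w18',200,120,440,300,'c36')
```

```text
t 17.07 p [0.495  0.2586 0.0512] F [-0.14  0.81 -2.69] w 0.0643 q [-0.28  0.57 -0.32  1.91  0.27  0.7  -0.76]
[[ 0.004  1.     0.001]
 [ 1.    -0.004 -0.   ]
 [-0.     0.001 -1.   ]]
c36 scale 3
```

View pics/c36.png

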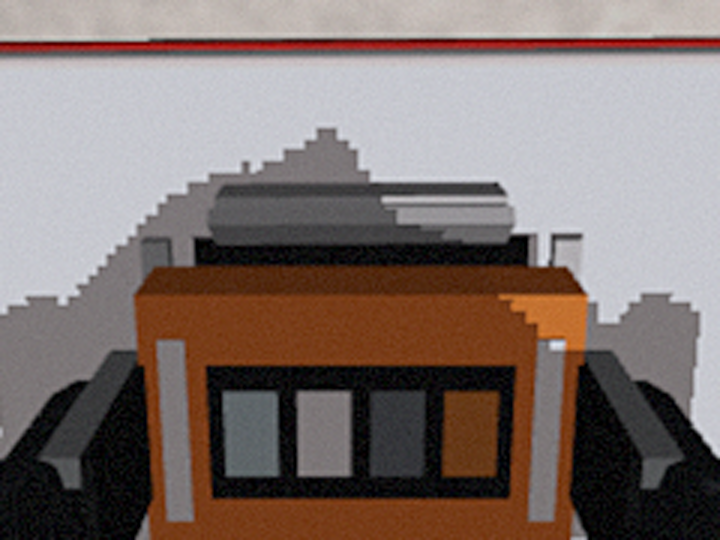

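Run:
```python
from h import *
A=lambda P:fc((200,120),3,P);S='w18'
lo=onz(S,A((169,238)),.0335);ro=onz(S,A((553,235)),.0335);print(lo,ro,(lo+ro)/2-[0,.022,0])
for zz,p,q in ((0.0678,(136,295),(587,295)),(.0538,(157,267),(568,267))):
  a=onz(S,A(p),zz);c=onz(S,A(q),zz);print((a+c)/2-[0,.022,0])
b=[onz(S,A(p),.030) for p in ((194,238),(529,235))];print('black',b,(b[0]+b[1])/2)
```

```text
[0.46005569 0.27919865 0.0335    ] [0.52963668 0.27949136 0.0335    ] [0.49484619 0.257345   0.0335    ]
[0.49489803 0.25813423 0.0678    ]
[0.49508002 0.25796689 0.0538    ]
black [array([0.46392794, 0.27819751, 0.03      ]), array([0.52595058, 0.27853202, 0.03      ])] [0.49493926 0.27836477 0.03      ]
```

arm_command(
  steps=[
    [[-0.0006,0,0.004],[0,0,-0.2],0.4],
    [[-0.0003,0,0.004],[0,0,-0.2],0.4],
    [[0,0,0.003],[0,0,0],0.4],
    [[0,0,0.002],[0,0,0],0.4],
    [[0,0,0],[0,0,0],0.4],
  ],
)

```text
time_s: 17.48
tool_pos: [0.4953, 0.2575, 0.0369]
eef_rot: [0.001, 0.706, 0.708, 0.001]
contact_force: [-0.8, -1.1, -1.3]
grip_width: 0.0642
```

Run:
```python
from h import *
st()
```

```text
t 17.48 p [0.4953 0.2575 0.0369] F [-0.75 -1.09 -1.33] w 0.0642 q [-0.28  0.59 -0.31  1.91  0.28  0.67 -0.76]
[[-0.003  1.     0.002]
 [ 1.     0.003  0.   ]
 [ 0.     0.002 -1.   ]]
```

arm_command(
  steps=[
    [[0.0003,-0.0002,0.003],[0,0,0.1],0.4],
    [[0,0,0.0025],[0,0,0],0.4],
    [[0,0,0.001],[0,0,0],0.4],
    [[0,0,0],[0,0,0],0.4],
  ],
)

```text
time_s: 17.82
tool_pos: [0.4949, 0.2577, 0.0295]
eef_rot: [0.0, 0.707, 0.708, 0.0]
contact_force: [-0.1, 0.1, -1.9]
grip_width: 0.0641
```

Run:
```python
from h import *
st()
```

```text
t 17.82 p [0.4949 0.2577 0.0295] F [-0.14  0.08 -1.91] w 0.0641 q [-0.29  0.61 -0.31  1.92  0.29  0.66 -0.77]
[[-0.001  1.     0.001]
 [ 1.     0.001 -0.   ]
 [-0.     0.001 -1.   ]]
```

No contact yet; about 2 mm left.

arm_command(
  steps=[
    [[0,0,0.001],[0,0,0],0.4],
    [[0,0,0.001],[0,0,0],0.4],
    [[0,0,0],[0,0,0],0.4],
  ],
)

```text
time_s: 18.07
tool_pos: [0.4951, 0.2579, 0.0283]
eef_rot: [0.001, 0.707, 0.708, 0.0]
contact_force: [0.3, 0.4, -1.4]
grip_width: 0.0644
```

Run:
```python
from h import *
st();snap('side','d19');crop('d19',210,120,310,195,'c37')
```

```text
t 18.07 p [0.4951 0.2579 0.0283] F [ 0.27  0.38 -1.43] w 0.0644 q [-0.29  0.61 -0.31  1.92  0.29  0.66 -0.77]
[[-0.001  1.     0.002]
 [ 1.     0.001 -0.   ]
 [-0.     0.002 -1.   ]]
c37 scale 8
```

View pics/c37.png

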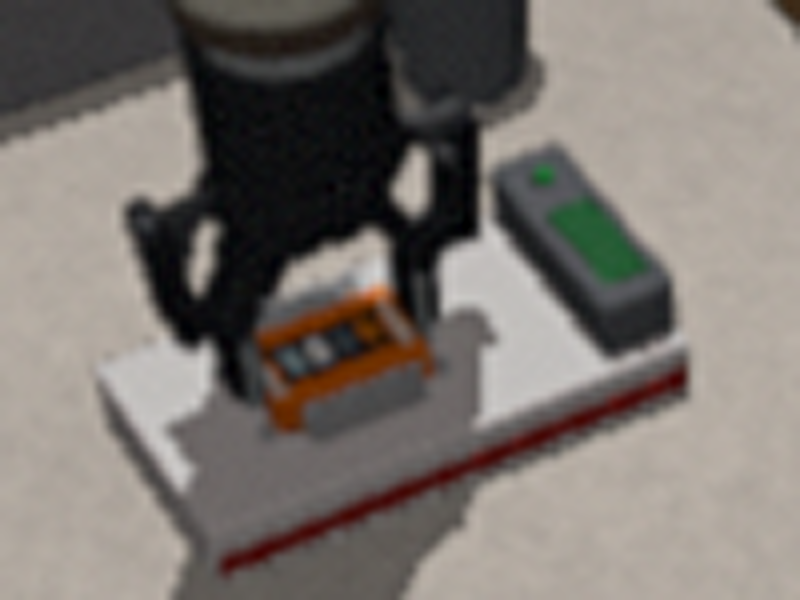

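Almost seated between the guides; lower until the force shows contact.

arm_command(
  steps=[
    [[0,0,0.001],[0,0,0],0.4],
    [[0,0,0.0008],[0,0,0],0.4],
    [[0,0,0],[0,0,0],0.4],
  ],
)

```text
time_s: 18.37
tool_pos: [0.4954, 0.2581, 0.0283]
eef_rot: [0.001, 0.707, 0.708, 0.001]
contact_force: [-0.4, 0.1, -1.8]
grip_width: 0.064
```

arm_command(
  steps=[
    [[0,0,0.0018],[0,0,0],0.4],
    [[0,0,0.0015],[0,0,0],0.4],
    [[0,0,0.001],[0,0,0],0.4],
  ],
)

```text
time_s: 18.62
tool_pos: [0.4957, 0.2582, 0.028]
eef_rot: [0.002, 0.707, 0.708, 0.0]
contact_force: [-2.6, -1.6, 5.3]
grip_width: 0.0642
```

arm_command(
  steps=[
    [[0,0,0],[0,0,0],0.4],
    [[0,0,0],[0,0,0],0.82],
    [[0,0,0],[0,0,0],0.88],
    [[0,0,0],[0,0,0],0.92],
    [[0,0,0],[0,0,0],0.92],
  ],
)

```text
time_s: 19.03
tool_pos: [0.4966, 0.2588, 0.0283]
eef_rot: [0.002, 0.707, 0.708, 0.002]
contact_force: [0.7, -0.1, -0.8]
grip_width: 0.0788
```

Run:
```python
from h import *
st();snap('wrist','w20');crop('w20',200,120,440,300,'c38')
```

```text
t 19.03 p [0.4966 0.2588 0.0283] F [ 0.69 -0.06 -0.77] w 0.0788 q [-0.29  0.61 -0.3   1.91  0.29  0.66 -0.77]
[[-0.001  1.     0.005]
 [ 1.     0.001 -0.001]
 [-0.001  0.005 -1.   ]]
c38 scale 3
```

View pics/c38.png

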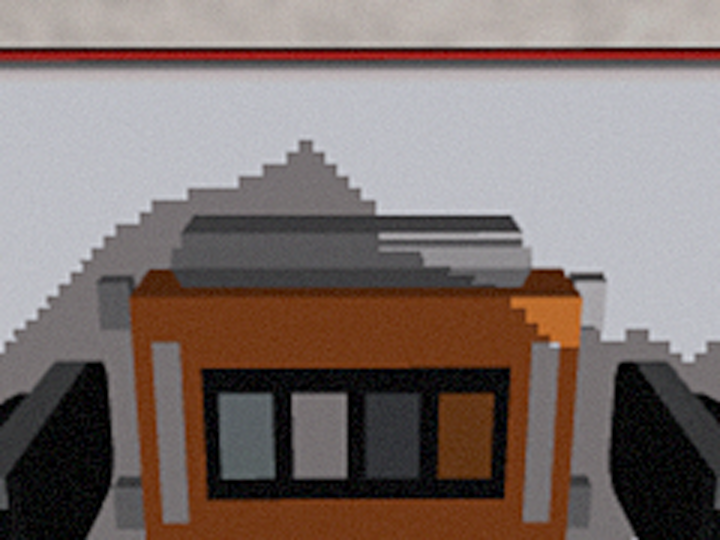

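Fingers are open with gaps at both ends, the cassette sits between the lips. Retreating straight up.

arm_command(
  steps=[
    [[0,-0.001,-0.006],[0,0,0],0.92],
    [[0,0,-0.012],[0,0,0],0.92],
    [[0,0,-0.025],[0,0,0],0.92],
    [[0,0,-0.03],[0,0,0],0.92],
    [[0,0,-0.03],[0,0,0],0.92],
    [[-0.03,0,-0.02],[0,0,0],0.92],
    [[-0.03,0,0],[0,0,0],0.92],
    [[0,0,0],[0,0,0],0.92],
  ],
)

```text
time_s: 19.75
tool_pos: [0.494, 0.1999, 0.1618]
eef_rot: [0.002, 0.704, 0.71, 0.002]
contact_force: [-0.7, -1.2, -0.4]
grip_width: 0.0788
```

Run:
```python
from h import *
st();snap('wrist','w21');snap('side','d21');snap('scene','s21');crop('w21',190,0,450,195,'c39');crop('d21',210,120,310,195,'c40')
```

```text
t 19.75 p [0.494  0.1999 0.1618] F [-0.66 -1.17 -0.43] w 0.0788 q [-0.13  0.37 -0.37  1.92  0.17  0.89 -0.58]
[[-0.008  1.     0.005]
 [ 1.     0.008 -0.   ]
 [-0.     0.005 -1.   ]]
c39 scale 3
c40 scale 8
```

View pics/c39.png

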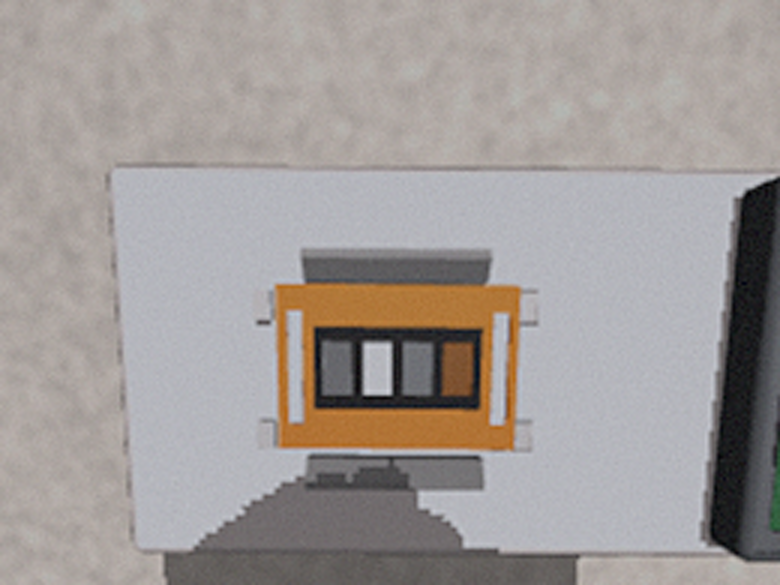

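View pics/c40.png

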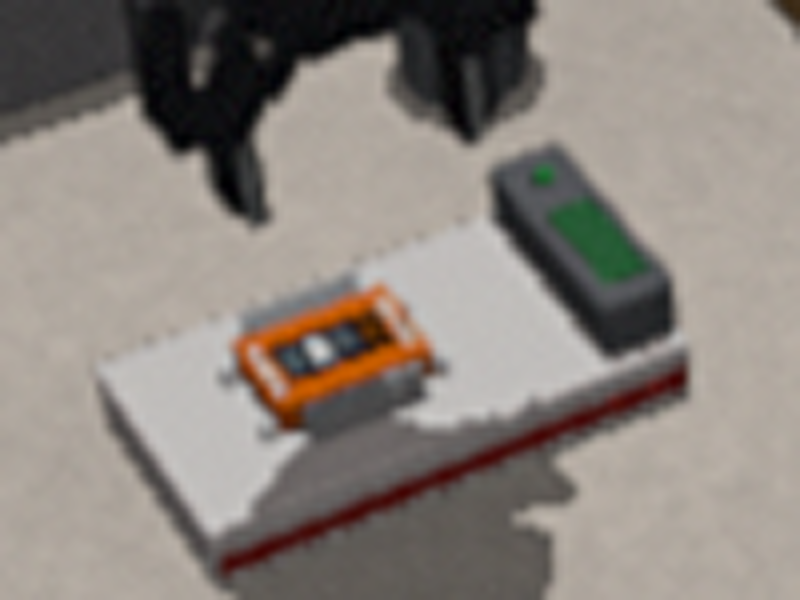

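View pics/s21.png

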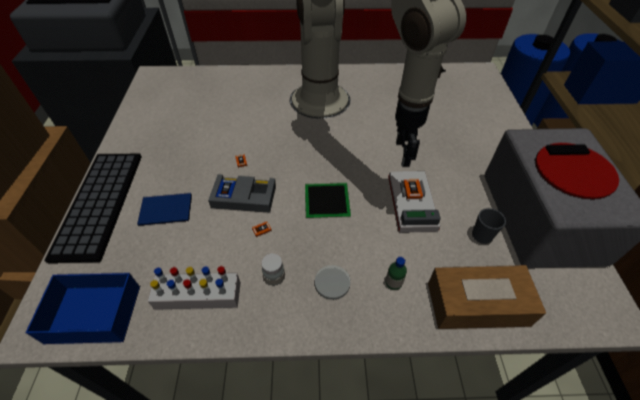

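Run:
```python
from h import *
A=lambda P:fc((190,0),3,P);S='w21'
B=lambda P:fc((210,120),8,P);D='d21'
om={'n+':(-.033,.022,0),'f+':(.033,.022,0),'f-':(.033,-.022,0),'n-':(-.033,-.022,0)}
o=[(S,'n+',A((275,285))),(S,'f+',A((520,287))),(S,'f-',A((514,451))),(S,'n-',A((279,447)))]
d=[(D,'n+',B((235,345))),(D,'f+',B((385,285))),(D,'n-',B((290,405)))]
fit(om,o,[.495,.257,.044,0],.044);fit(om,o+d,[.495,.257,.044,0])
r={'ul':(-.040,.022,.0035),'ur':(.040,.022,.0035),'ll':(-.040,-.022,.0035),'lr':(.040,-.022,.0035)}
fit(r,[(S,'ul',A((258,291))),(S,'ur',A((538,290))),(S,'ll',A((259,446))),(S,'lr',A((531,451)))],[.495,.257,.03,0],.03)
```

```text
pose [ 0.4954  0.2575  0.0418 -0.0008] yawdeg -0.05
   w21 n+ [ 0.1  -0.28]
   w21 f+ [ 0.16 -0.09]
   w21 f- [-0.26 -0.09]
   w21 n- [-0.02  0.53]
pose [ 0.4955  0.2575  0.0444 -0.0006] yawdeg -0.03
   w21 n+ [ 0.18 -0.27]
   w21 f+ [ 0.36 -0.1 ]
   w21 f- [-0.06 -0.02]
   w21 n- [0.06 0.62]
   d21 n+ [-0.72 -0.04]
   d21 f+ [-0.51  0.14]
   d21 n- [-1.56  0.89]
pose [ 4.953e-01  2.567e-01  5.883e-01 -1.000e-04] yawdeg -0.0
   w21 ul [-1.19 -0.55]
   w21 ur [0.57 0.7 ]
   w21 ll [-0.03  0.43]
   w21 lr [ 0.34 -0.47]
```

Top at 44.4 mm (44 expected when fully down) and within about 1 mm of the bed's centre, so I'm handing in.

Run:
```python
from h import *
print(manip.close_job())
```

```text
the job is handed in; nothing more can be done
None
```

The orange cassette is in the reader's bed, released, and the job is handed in at about 20 s on the robot's clock. No verdict was reported.

**What I did:** I pressed the near end of the orange with shut fingers until it rocked up to about 34°. I pinched its raised sides, lifted it out, laid it flat on the mat and let go. Then I took it by its two ends and lowered it between the guides until the wrist force showed about 5 N of contact, opened the fingers and backed away.

**Last checks:**
- **Height:** the top measures 44.4 mm, where 44 mm is fully down.
- **Position:** the centre is within about 1 mm of the bed's centre.
- **Angle:** the length is along the bed to within about 0.3°.
- **Surroundings:** the blue cassette and the bystanders look unmoved in the final scene picture. I judged this by eye and did not measure it.

**Disagreements:**
- **Plan position:** the fixed cameras placed the reader, the nest and the cassette 1 to 3 mm off the wrist camera. I aligned the cassette to the bed with the wrist camera alone.
- **Heights:** the fixed cameras read most heights 2 to 5 mm low, so I used the stated heights.
- **Bed fit:** the last fit of the reader's corner lips had about 1 pixel of residual.

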